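Make up a shelf-fixing kit

ROBOT

A 6-joint arm with a two-finger parallel gripper is mounted at the origin on the work surface. World frame = base frame: x ahead of the robot, y to its left, z up, the work surface at z = 0. Lengths are in m, angles in rad, forces in N, time in s.
With the tool pointing down it reaches from about 0.375 to 0.925 m from the base axis. Payload 5.7 kg.
Tool frame: the origin (TCP) lies between the finger pads; the fingertips stand 11 mm ahead of it and the grasp point (between the pads) lies 8 mm behind it (bot.tip_reach is the distance from the TCP to the fingertips, in m); z points along the fingers, y is the direction in which the jaws open and shut (so a half turn about z gives the same grasp; the last joint's range is limited). The gripper opens to 85 mm and grips with 20 to 120 N. Pads are 22 mm wide; open, the fingers measure 114 mm over their backs; the gripper's body (76 mm by 85 mm) begins 54 mm behind the grasp point. The pads swing forward as they close: fully open they stand 13 mm farther back than shut.
Start: joints at [1.065, 0.359, 1.51, -0, 1.272, -0.115], TCP at [0.229, 0.555, 0.242] pointing down, gripper open.
Joint ranges: [-2.97, 2.97], [-1.01, 2.36], [0.21, 2.38], [-0.96, 4.11], [0.2, 2.71], [-2.98, 2.98]. Speed limits (rad/s): [2.39, 2.39, 3.14, 3.14, 3.14, 3.14].

INTERFACE

Orientations are given as a unit quaternion [x, y, z, w].
In Python, from bench import bot gives the robot as it stands.
- The arm moves only by the tool send_rows, never from a script. Its argument "steps" is a list that holds one entry, the list of rows, each a list of 7 numbers: the turn, a rotation vector about the tool's x, y, z in degrees, then the shift along the tool's x, y, z in mm, then the opening, from -1 (shut) to 1 (fully open), so that 0 is half open. In form: [[[wx, wy, wz, dx, dy, dz, gripper], ...]]. A call has 1 to 20 rows; each row shifts and turns the commanded pose from where the row before left it, along the tool's axes as they then stand; what a row does not reach is not made up. A row lasts 1/8 s, in which the tool goes at most 62.5 mm and 10.7 degrees, less where a joint would pass 70% of its speed; a pose out of reach is approached as far as the arm can. A call is refused whole if a number of a shift passes 62.5 or a number of a turn 10.7, either way. A call with a gripper value outside its range is refused whole. The fingers move at their own pace and stop on an object; "squeeze" is the grip in N (left out, the last holds). Time passes only in rows, so rows that do not move let the fingers close. It gives the time, the measured TCP pose, the force and the opening at its end, in the units of the state.
- bot.get_obs(): the state, without advancing time (a new reading comes with each control period).
- bot.grab_frame(name): name is "side" or "top" or "wrist"; returns a dict with "image" (400x640x3 uint8, red, green, blue), "camera_matrix" (3x3 intrinsics, pixels), "extrinsics" (4x4, takes a point from camera to world coordinates). Camera axes: x right, y up, looking along -z (the intrinsics and any distortion apply to the point x, -y, -z); pixel columns grow to the right and rows downward; lengths in m; the calibration is good to about 2 mm. A picture is of the moment at which its call begins. There is no depth.
- bot.hand_in(): hands the job in, once; it reports no verdict.
Trained networks look in a picture, given as the dict that the camera call returned (one of the last four; its "shot" number tells which), for a name from the list of things; names that differ only in an ending like _2 or _b are one class to them, and where a whole thing is asked for, a point or a joint stands for the part that bears it (a point fixed in the world has none). Each returns a list of dicts, best first, with "confidence" (0 to 1); they miss things now and then, are a little off and sometimes report something else, mostly with a low value. They report only what shows in the picture. A call takes as long as a camera call. They do not tell look-alikes from the thing itself.
- bot.find_in(label, picture): "at" ([x, y, z] in m, in the coordinates of the camera as it stood for that picture, good to about 4 mm: the middle of the surface that is visible of it).
- bot.cut_out(label, picture): "region" (400x640 bool, what is visible of it).
The state is a dict: "time": time; "q": joint angles; "joint_velocities": joint speeds; "tau": joint torques, N m; "position": TCP position; "ee_rot": TCP orientation; "contact_force": force on the tool from outside, world axes, zero at the start; "wrist_torque": the same for the moment, N m; "opening": opening from 0.0 (shut) to 1.0 (fully open).
Only numpy, scipy, OpenCV 4.12 (cv2) and the standard library are available. Lean on these libraries where they do the work, as an engineer would, in place of code of your own. Each camera call takes 0.05 s, during which the arm holds its last target.

TASK

Make up the shelf-fixing kit. First check the tape measure: draw its blade out by the black tab until the red pointer stands in the green band, hold it there for a second, then let the blade run back in. Then seat every blue foot that is on the bench fully home in a pocket of its own in the kit board, flat with its tongue in the slot, and slide every yellow sleeve all the way down over a post of its own, leaving the carton, the jar and the wrench where they are.

Things in the scene. Friction and masses are not known exactly. Their poses are not given: they have to be found in the camera images.
- pocket0 (a point): pocket 0 of 4 in the near row of the fixed plywood kit board (144 x 272 x 14 mm), 70 mm apart along y: 8 mm deep, a 47 x 47 mm square plus a slot 23 mm wide on its +x side reaching 37.5 mm from the point, for a foot's tongue. The point is on the black floor (6 mm above the bench), centre of the square; x along the slot, z up.
- pocket1 (a point): pocket 1 of 4 in the near row of the fixed plywood kit board (144 x 272 x 14 mm), 70 mm apart along y: 8 mm deep, a 47 x 47 mm square plus a slot 23 mm wide on its +x side reaching 37.5 mm from the point, for a foot's tongue. The point is on the black floor (6 mm above the bench), centre of the square; x along the slot, z up.
- pocket2 (a point): pocket 2 of 4 in the near row of the fixed plywood kit board (144 x 272 x 14 mm), 70 mm apart along y: 8 mm deep, a 47 x 47 mm square plus a slot 23 mm wide on its +x side reaching 37.5 mm from the point, for a foot's tongue. The point is on the black floor (6 mm above the bench), centre of the square; x along the slot, z up.
- pocket3 (a point): pocket 3 of 4 in the near row of the fixed plywood kit board (144 x 272 x 14 mm), 70 mm apart along y: 8 mm deep, a 47 x 47 mm square plus a slot 23 mm wide on its +x side reaching 37.5 mm from the point, for a foot's tongue. The point is on the black floor (6 mm above the bench), centre of the square; x along the slot, z up.
- post0 (a point): upright steel post 0 of 4 on the kit board, the far row, 82 mm beyond the pockets, 70 mm apart: 14 mm diameter, 40 mm tall, the top 7 mm tapering to 8 mm. The point is the centre of its foot on the board's top face (14 mm above the bench); z is up.
- post1 (a point): upright steel post 1 of 4 on the kit board, the far row, 82 mm beyond the pockets, 70 mm apart: 14 mm diameter, 40 mm tall, the top 7 mm tapering to 8 mm. The point is the centre of its foot on the board's top face (14 mm above the bench); z is up.
- post2 (a point): upright steel post 2 of 4 on the kit board, the far row, 82 mm beyond the pockets, 70 mm apart: 14 mm diameter, 40 mm tall, the top 7 mm tapering to 8 mm. The point is the centre of its foot on the board's top face (14 mm above the bench); z is up.
- post3 (a point): upright steel post 3 of 4 on the kit board, the far row, 82 mm beyond the pockets, 70 mm apart: 14 mm diameter, 40 mm tall, the top 7 mm tapering to 8 mm. The point is the centre of its foot on the board's top face (14 mm above the bench); z is up.
- foot0_mid (a point): loose blue shelf-post foot, about 180 g, may be absent: flange 44 x 44 x 8 mm, tongue 20 mm wide on its +x side reaching 36 mm from the axis, and on the flange's centre an upright plug 22 x 22 x 36 mm to hold it by, black on top. The point is on the plug's axis, 22 mm above the underside (22 mm above the pocket floor when seated, flange flush); x to the tongue, z up.
- foot1_mid (a point): loose blue shelf-post foot, about 180 g, may be absent: flange 44 x 44 x 8 mm, tongue 20 mm wide on its +x side reaching 36 mm from the axis, and on the flange's centre an upright plug 22 x 22 x 36 mm to hold it by, black on top. The point is on the plug's axis, 22 mm above the underside (22 mm above the pocket floor when seated, flange flush); x to the tongue, z up.
- foot2_mid (a point): loose blue shelf-post foot, about 180 g, may be absent: flange 44 x 44 x 8 mm, tongue 20 mm wide on its +x side reaching 36 mm from the axis, and on the flange's centre an upright plug 22 x 22 x 36 mm to hold it by, black on top. The point is on the plug's axis, 22 mm above the underside (22 mm above the pocket floor when seated, flange flush); x to the tongue, z up.
- foot3_mid (a point): loose blue shelf-post foot, about 180 g, may be absent: flange 44 x 44 x 8 mm, tongue 20 mm wide on its +x side reaching 36 mm from the axis, and on the flange's centre an upright plug 22 x 22 x 36 mm to hold it by, black on top. The point is on the plug's axis, 22 mm above the underside (22 mm above the pocket floor when seated, flange flush); x to the tongue, z up.
- sleeve0_mid (a point): yellow spacer sleeve (plain tube), about 50 g, may be absent: 36 mm outside, 17 mm bore, 26 mm high, standing upright. The point is its centre, 13 mm above its underside; z along the bore. Fully down on a post this point is 13 mm above the post's foot.
- sleeve1_mid (a point): yellow spacer sleeve (plain tube), about 50 g, may be absent: 36 mm outside, 17 mm bore, 26 mm high, standing upright. The point is its centre, 13 mm above its underside; z along the bore. Fully down on a post this point is 13 mm above the post's foot.
- sleeve2_mid (a point): yellow spacer sleeve (plain tube), about 50 g, may be absent: 36 mm outside, 17 mm bore, 26 mm high, standing upright. The point is its centre, 13 mm above its underside; z along the bore. Fully down on a post this point is 13 mm above the post's foot.
- sleeve3_mid (a point): yellow spacer sleeve (plain tube), about 50 g, may be absent: 36 mm outside, 17 mm bore, 26 mm high, standing upright. The point is its centre, 13 mm above its underside; z along the bore. Fully down on a post this point is 13 mm above the post's foot.
- blade_tab (a point): black upright pull tab on the end of the tape measure's yellow blade: 16 mm (along the blade) x 12 mm, its top 40 mm and its underside 4 mm above the bench. The point is its centre, 22 mm above the bench, over a thin red pointer bar. The blade is drawn along the point's -x; y is across the blade. At rest the tab's centre is 32 mm clear of the 68 mm high tape case, which is fixed in a cradle.
- blade (a joint): how far the blade is drawn, m: 0 = run in (rest), end stop at 0.068. A spring pulls it back with about 1.8 N at rest, rising by 0.6 N per 10 mm; let go, it runs back to 0.
- mark_mid (a point): middle of the green band, a painted flat stripe 10 mm wide on both sides of the blade on the rule strip, 45 to 65 mm ahead of the resting tab. Axes as for the pull tab; the red pointer is in the band when it is within 5 mm of this point along x.
- carton_mid (a point): bystander: cardboard carton 120 x 90 x 70 mm, its centre
- jar_mid (a point): bystander: amber jar with white cap, 60 mm diameter, 75 mm high, its centre
- wrench_grip (a point): bystander: steel wrench, 170 mm, lying flat; the middle of its handle
Not all that is in view belongs to the job. What is shaped like the part that bears sleeve3_mid but pink or white is not meant.

How it is judged:
On the way, in this order (a step that is already met when the one before it is completed fails the run):
1. the blade is drawn so that the red pointer stands in the green band (x of blade_tab in the frame of mark_mid between -0.005 and 0.005 m), for 0.6 s.
2. the blade has run back in (value of joint blade below 0.006 m), for 0.2 s.
3. every foot is seated and every sleeve is down (((horizontal distance between foot0_mid and pocket0 below 0.005 m and z of foot0_mid in the frame of pocket0 below 0.0245 m and angle between foot0_mid's own z axis and vertical below 0.06 rad and angle between the x axis of foot0_mid and the x axis of pocket0, either way round below 0.12 rad) or (horizontal distance between foot0_mid and pocket1 below 0.005 m and z of foot0_mid in the frame of pocket1 below 0.0245 m and angle between foot0_mid's own z axis and vertical below 0.06 rad and angle between the x axis of foot0_mid and the x axis of pocket1, either way round below 0.12 rad) or (horizontal distance between foot0_mid and pocket2 below 0.005 m and z of foot0_mid in the frame of pocket2 below 0.0245 m and angle between foot0_mid's own z axis and vertical below 0.06 rad and angle between the x axis of foot0_mid and the x axis of pocket2, either way round below 0.12 rad) or (horizontal distance between foot0_mid and pocket3 below 0.005 m and z of foot0_mid in the frame of pocket3 below 0.0245 m and angle between foot0_mid's own z axis and vertical below 0.06 rad and angle between the x axis of foot0_mid and the x axis of pocket3, either way round below 0.12 rad)) and ((horizontal distance between foot1_mid and pocket0 below 0.005 m and z of foot1_mid in the frame of pocket0 below 0.0245 m and angle between foot1_mid's own z axis and vertical below 0.06 rad and angle between the x axis of foot1_mid and the x axis of pocket0, either way round below 0.12 rad) or (horizontal distance between foot1_mid and pocket1 below 0.005 m and z of foot1_mid in the frame of pocket1 below 0.0245 m and angle between foot1_mid's own z axis and vertical below 0.06 rad and angle between the x axis of foot1_mid and the x axis of pocket1, either way round below 0.12 rad) or (horizontal distance between foot1_mid and pocket2 below 0.005 m and z of foot1_mid in the frame of pocket2 below 0.0245 m and angle between foot1_mid's own z axis and vertical below 0.06 rad and angle between the x axis of foot1_mid and the x axis of pocket2, either way round below 0.12 rad) or (horizontal distance between foot1_mid and pocket3 below 0.005 m and z of foot1_mid in the frame of pocket3 below 0.0245 m and angle between foot1_mid's own z axis and vertical below 0.06 rad and angle between the x axis of foot1_mid and the x axis of pocket3, either way round below 0.12 rad)) and ((horizontal distance between foot2_mid and pocket0 below 0.005 m and z of foot2_mid in the frame of pocket0 below 0.0245 m and angle between foot2_mid's own z axis and vertical below 0.06 rad and angle between the x axis of foot2_mid and the x axis of pocket0, either way round below 0.12 rad) or (horizontal distance between foot2_mid and pocket1 below 0.005 m and z of foot2_mid in the frame of pocket1 below 0.0245 m and angle between foot2_mid's own z axis and vertical below 0.06 rad and angle between the x axis of foot2_mid and the x axis of pocket1, either way round below 0.12 rad) or (horizontal distance between foot2_mid and pocket2 below 0.005 m and z of foot2_mid in the frame of pocket2 below 0.0245 m and angle between foot2_mid's own z axis and vertical below 0.06 rad and angle between the x axis of foot2_mid and the x axis of pocket2, either way round below 0.12 rad) or (horizontal distance between foot2_mid and pocket3 below 0.005 m and z of foot2_mid in the frame of pocket3 below 0.0245 m and angle between foot2_mid's own z axis and vertical below 0.06 rad and angle between the x axis of foot2_mid and the x axis of pocket3, either way round below 0.12 rad)) and ((horizontal distance between foot3_mid and pocket0 below 0.005 m and z of foot3_mid in the frame of pocket0 below 0.0245 m and angle between foot3_mid's own z axis and vertical below 0.06 rad and angle between the x axis of foot3_mid and the x axis of pocket0, either way round below 0.12 rad) or (horizontal distance between foot3_mid and pocket1 below 0.005 m and z of foot3_mid in the frame of pocket1 below 0.0245 m and angle between foot3_mid's own z axis and vertical below 0.06 rad and angle between the x axis of foot3_mid and the x axis of pocket1, either way round below 0.12 rad) or (horizontal distance between foot3_mid and pocket2 below 0.005 m and z of foot3_mid in the frame of pocket2 below 0.0245 m and angle between foot3_mid's own z axis and vertical below 0.06 rad and angle between the x axis of foot3_mid and the x axis of pocket2, either way round below 0.12 rad) or (horizontal distance between foot3_mid and pocket3 below 0.005 m and z of foot3_mid in the frame of pocket3 below 0.0245 m and angle between foot3_mid's own z axis and vertical below 0.06 rad and angle between the x axis of foot3_mid and the x axis of pocket3, either way round below 0.12 rad)) and ((horizontal distance between sleeve0_mid and post0 below 0.005 m and z of sleeve0_mid in the frame of post0 below 0.016 m and angle between sleeve0_mid's own z axis and vertical below 0.08 rad) or (horizontal distance between sleeve0_mid and post1 below 0.005 m and z of sleeve0_mid in the frame of post1 below 0.016 m and angle between sleeve0_mid's own z axis and vertical below 0.08 rad) or (horizontal distance between sleeve0_mid and post2 below 0.005 m and z of sleeve0_mid in the frame of post2 below 0.016 m and angle between sleeve0_mid's own z axis and vertical below 0.08 rad) or (horizontal distance between sleeve0_mid and post3 below 0.005 m and z of sleeve0_mid in the frame of post3 below 0.016 m and angle between sleeve0_mid's own z axis and vertical below 0.08 rad)) and ((horizontal distance between sleeve1_mid and post0 below 0.005 m and z of sleeve1_mid in the frame of post0 below 0.016 m and angle between sleeve1_mid's own z axis and vertical below 0.08 rad) or (horizontal distance between sleeve1_mid and post1 below 0.005 m and z of sleeve1_mid in the frame of post1 below 0.016 m and angle between sleeve1_mid's own z axis and vertical below 0.08 rad) or (horizontal distance between sleeve1_mid and post2 below 0.005 m and z of sleeve1_mid in the frame of post2 below 0.016 m and angle between sleeve1_mid's own z axis and vertical below 0.08 rad) or (horizontal distance between sleeve1_mid and post3 below 0.005 m and z of sleeve1_mid in the frame of post3 below 0.016 m and angle between sleeve1_mid's own z axis and vertical below 0.08 rad)) and ((horizontal distance between sleeve2_mid and post0 below 0.005 m and z of sleeve2_mid in the frame of post0 below 0.016 m and angle between sleeve2_mid's own z axis and vertical below 0.08 rad) or (horizontal distance between sleeve2_mid and post1 below 0.005 m and z of sleeve2_mid in the frame of post1 below 0.016 m and angle between sleeve2_mid's own z axis and vertical below 0.08 rad) or (horizontal distance between sleeve2_mid and post2 below 0.005 m and z of sleeve2_mid in the frame of post2 below 0.016 m and angle between sleeve2_mid's own z axis and vertical below 0.08 rad) or (horizontal distance between sleeve2_mid and post3 below 0.005 m and z of sleeve2_mid in the frame of post3 below 0.016 m and angle between sleeve2_mid's own z axis and vertical below 0.08 rad)) and ((horizontal distance between sleeve3_mid and post0 below 0.005 m and z of sleeve3_mid in the frame of post0 below 0.016 m and angle between sleeve3_mid's own z axis and vertical below 0.08 rad) or (horizontal distance between sleeve3_mid and post1 below 0.005 m and z of sleeve3_mid in the frame of post1 below 0.016 m and angle between sleeve3_mid's own z axis and vertical below 0.08 rad) or (horizontal distance between sleeve3_mid and post2 below 0.005 m and z of sleeve3_mid in the frame of post2 below 0.016 m and angle between sleeve3_mid's own z axis and vertical below 0.08 rad) or (horizontal distance between sleeve3_mid and post3 below 0.005 m and z of sleeve3_mid in the frame of post3 below 0.016 m and angle between sleeve3_mid's own z axis and vertical below 0.08 rad))), for 0.2 s.
At the end, for the whole second after the job is handed in: Every foot present: within 5 mm of a pocket's centre, at most 2.5 mm above seated, within 0.06 rad of upright and 0.12 rad of square. Every sleeve present: within 5 mm of a post's axis, at most 3 mm above the board, within 0.08 rad of upright. Blade run in to within 6 mm (all of step 3 and value of joint blade below 0.006 m); the robot touches nothing.
It fails at once if the carton is moved more than 30 mm (distance of carton_mid from where it was at the start of the episode above 0.03 m).
It fails at once if the jar is moved more than 30 mm (distance of jar_mid from where it was at the start of the episode above 0.03 m).
It fails at once if the wrench is moved more than 30 mm (distance of wrench_grip from where it was at the start of the episode above 0.03 m).
Of foot0, foot1, foot2, foot3 only 3 to 4 are there at a start; the rules pass over those that are not, and their reading is None.
Of sleeve0, sleeve1, sleeve2, sleeve3 only 3 to 4 are there at a start; the rules pass over those that are not, and their reading is None.
At some moment in a run one of foot0, sleeve0, foot1, sleeve1, foot2, sleeve2, foot3, sleeve3 may be knocked a few centimetres aside while the robot is not near it.
It also fails if it takes over 210 s, if anything falls off the work surface, if the arm or the gripper's body presses on something with over 40 N, if the wrist force passes 120 N, or if a joint passes its speed limit or range.

## Working session

There is one attempt and no reset: what is moved stays moved. The work goes in short steps, Python scripts to look and compute and a tool call to move; the robot and the scene stay as the last step left them, time stands still between calls to the robot, and variables do not carry over. Pictures are saved under pics/ and viewed, and the job is handed in when it is done.

Besides the shell and the picture viewer there is one more tool, called by a JSON object that holds its "op" and its "data". send_rows: Moves the arm, as the interface text tells. Its arguments: {"type":"object","properties":{"steps":{"type":"array"},"squeeze":{"type":"number"}},"required":["steps"]}

```bash
ls; mkdir -p pics; python3 - <<'E'
from bench import bot
import cv2
o=bot.get_obs()
for k,v in o.items(): print(k,v)
for n in ("top","side","wrist"):
    f=bot.grab_frame(n)
    cv2.imwrite(f"pics/a_{n}.png",f["image"][:,:,::-1])
    print(n,f["camera_matrix"].tolist(),f["extrinsics"].round(4).tolist(),[k for k in f])
E
```

```text
pics
time 0.0
q [ 1.06492073e+00  3.59536896e-01  1.51143663e+00  3.03494475e-05
  1.27251277e+00 -1.15076203e-01]
joint_velocities [ 0.00034448 -0.00060935  0.00011592 -0.00191448  0.00106418  0.00085812]
tau [-2.09970844e-03 -5.27622271e+01 -2.78613675e+01 -4.77774811e-04
  1.28884142e-02 -3.12911527e-05]
position [0.22821613 0.55418349 0.24143299]
ee_rot [ 1.94162943e-01  9.80968835e-01 -8.97122747e-04 -3.03072429e-04]
contact_force [ 0.51690469  0.37730947 -1.09682903]
wrist_torque [ 0.00987234  0.0097472  -0.06507824]
opening 1.0010005398704898
top [[510.65818831395563, 0.0, 315.95965043679064], [0.0, 510.65818831395563, 198.64961603262614], [0.0, 0.0, 1.0]] [[-0.0084, 0.9867, -0.1624, 0.3469], [-0.9999, -0.007, 0.0093, -0.0021], [0.0081, 0.1624, 0.9867, 1.3917], [0.0, 0.0, 0.0, 1.0]] ['image', 'camera_matrix', 'extrinsics', 'shot']
side [[492.5029327016355, 0.0, 320.69705806047784], [0.0, 492.5029327016355, 204.66727822330864], [0.0, 0.0, 1.0]] [[-0.9856, 0.1026, -0.1347, 0.3964], [-0.1691, -0.5659, 0.8069, 0.9978], [0.0065, 0.818, 0.5751, 0.7861], [0.0, 0.0, 0.0, 1.0]] ['image', 'camera_matrix', 'extrinsics', 'shot']
wrist [[324.6468565899274, 0.0, 323.0032736190952], [0.0, 324.6468565899274, 197.68425022663124], [0.0, 0.0, 1.0]] [[0.3806, -0.8892, -0.254, 0.1635], [0.9247, 0.3653, 0.1066, 0.5813], [-0.002, -0.2755, 0.9613, 0.3732], [0.0, 0.0, 0.0, 1.0]] ['image', 'camera_matrix', 'extrinsics', 'shot']
```

View pics/a_top.png

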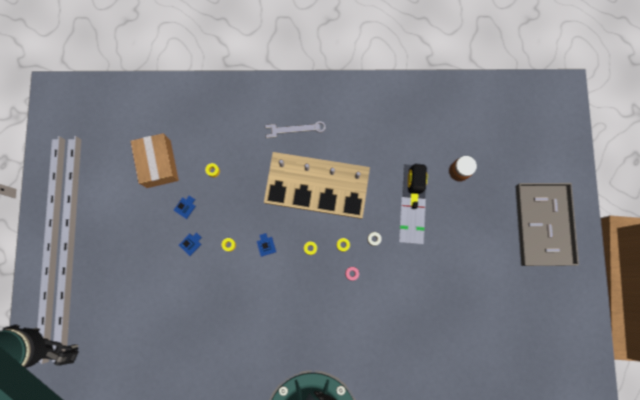

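View pics/a_side.png

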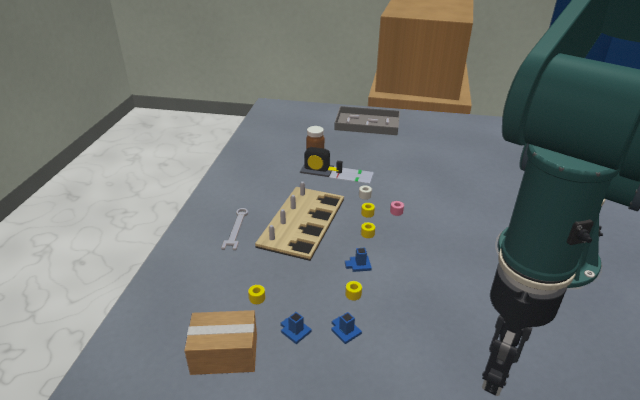

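View pics/a_wrist.png

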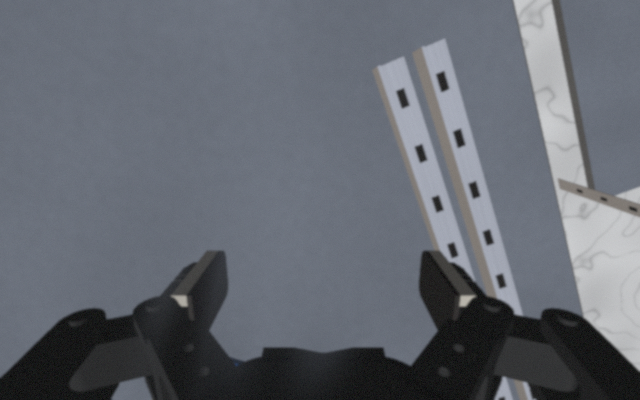

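The top view shows three feet at (186,207), (191,243) and (265,245), and four yellow sleeves at (212,170), (229,244), (310,248) and (343,244). White (375,239) and pink (352,273) rings are decoys. The kit board is at (317,185), the tape tab at about (415,203) and the green band at about (412,228).

```bash
cat > h.py <<'E'
import numpy as np, cv2
from bench import bot
from scipy.spatial.transform import Rotation as R
def ray(f,uv):
    K=f["camera_matrix"];E=np.asarray(f["extrinsics"])
    d=np.array([(uv[0]-K[0,2])/K[0,0],-(uv[1]-K[1,2])/K[1,1],-1.])
    return E[:3,3],E[:3,:3]@d
def onz(f,uv,z):
    o,d=ray(f,uv); return o+d*(z-o[2])/d[2]
def proj(f,p):
    K=f["camera_matrix"];E=np.asarray(f["extrinsics"])
    c=E[:3,:3].T@(np.asarray(p)-E[:3,3]); return np.array([K[0,2]+K[0,0]*c[0]/-c[2],K[1,2]+K[1,1]*-c[1]/-c[2]])
def find(l,f):
    E=np.asarray(f["extrinsics"])
    return [(round(r["confidence"],2),(E[:3,:3]@np.array(r["at"])+E[:3,3]).round(4)) for r in bot.find_in(l,f)]
def save(f,n): cv2.imwrite(f"pics/{n}.png",f["image"][:,:,::-1])
def move(target,yaw=None,o=None):
    """shift in tool mm and z-turn deg from current pose to target TCP, tool down, tool-y axis direction angle yaw (deg, mod 180)"""
    o=o or bot.get_obs(); r=R.from_quat(o["ee_rot"])
    t=r.inv().apply(np.asarray(target)-o["position"])*1000
    y=r.apply([0,1,0]); cur=np.degrees(np.arctan2(y[1],y[0]))
    s="shift %s"%t.round(1)
    if yaw is not None:
        dw=(yaw-cur+90)%180-90   # world ccw
        s+=" turn world %.1f -> tool wz %.1f"%(dw,-dw)
    z=r.apply([0,0,1])
    return s+" cur %s yawY %.1f tilt %s q6 %.2f"%(o["position"].round(4),cur,z.round(3),o["q"][5])
def tooly():
    o=bot.get_obs(); y=R.from_quat(o["ee_rot"]).apply([0,1,0]); return np.degrees(np.arctan2(y[1],y[0]))
E
python3 - <<'E'
from h import *
f=bot.grab_frame("top")
for l in ("foot0_mid","sleeve0_mid","blade_tab","carton_mid","jar_mid","wrench_grip"):
    print(l)
    for c,p in find(l,f): print("  ",c,p,proj(f,p).round())
o=bot.get_obs()
r=R.from_quat(o["ee_rot"]); f=bot.grab_frame("wrist");E=np.asarray(f["extrinsics"])
print("cam in tool",r.inv().apply(E[:3,3]-o["position"]).round(4)); print((r.inv().as_matrix()@E[:3,:3]).round(4))
E
```

```text
foot0_mid
   0.85 [0.4534 0.3238 0.0079] [191. 244.]
sleeve0_mid
   0.43 [0.4411 0.0024 0.0307] [310. 247.]
blade_tab
   0.71 [ 0.5571 -0.2809  0.0122] [413. 204.]
carton_mid
   0.78 [0.6737 0.4171 0.0695] [153. 159.]
   0.38 [ 0.6049 -0.0189  0.0149] [317. 187.]
jar_mid
   0.62 [ 0.6492 -0.398   0.0792] [461. 165.]
wrench_grip
   0.6 [0.7744 0.0523 0.0058] [291. 129.]
cam in tool [ 7.020e-02  1.000e-04 -1.316e-01]
[[ 3.000e-04  9.613e-01  2.757e-01]
 [ 1.000e+00 -4.000e-04  2.000e-04]
 [ 3.000e-04  2.757e-01 -9.613e-01]]
```

```bash
python3 - <<'E'
import cv2
im=cv2.imread("pics/a_top.png")
cv2.imwrite("pics/a_crop.png",cv2.resize(im[140:260,250:450],None,fx=4,fy=4,interpolation=cv2.INTER_CUBIC))
E
```

```text
(no output)
```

View pics/a_crop.png

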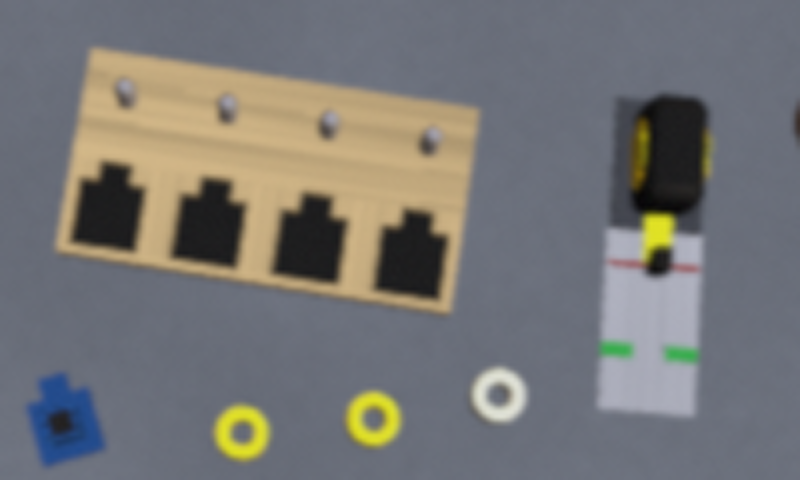

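```bash
cat >> h.py <<'E'
def blobs(f,kind,amin=8):
    hsv=cv2.cvtColor(f["image"],cv2.COLOR_RGB2HSV)
    lo,hi={"yellow":((22,120,110),(35,255,255)),"blue":((100,150,50),(125,255,255)),"green":((45,100,80),(85,255,255)),"red":((170,100,60),(180,255,255))}[kind]
    m=cv2.inRange(hsv,np.array(lo),np.array(hi))
    n,l,s,c=cv2.connectedComponentsWithStats(m)
    return [(s[i,4],c[i].round(1),tuple(s[i,:4])) for i in range(1,n) if s[i,4]>=amin],m
E
python3 - <<'E'
from h import *
f=bot.grab_frame("top")
for k,z in (("yellow",.026),("blue",.01),("green",.003),("red",0.003)):
    for a,c,bb in blobs(f,k)[0]: print(k,a,c,bb,onz(f,c,z)[:2].round(4))
print("red",[onz(f,p,.002)[:2].round(3) for p in ((402,205.5),(425,207))])
# board
for p in ((272.5,152),(369.5,167.5),(264,202.5),(362.5,217.5)): print("board",onz(f,p,.014)[:2].round(4))
for p in ((281,163.5),(306.5,167),(332,171),(357.5,175)): print("post top",onz(f,p,.052)[:2].round(4))
print(move([.48,.25,.24],88)); 
E
```

```text
yellow 139 [212.1 169.7] (np.int32(205), np.int32(163), np.int32(15), np.int32(14)) [0.6538 0.268 ]
yellow 68 [413.8 197.7] (np.int32(411), np.int32(193), np.int32(8), np.int32(13)) [ 0.5724 -0.2807]
yellow 131 [228.3 244.2] (np.int32(222), np.int32(238), np.int32(14), np.int32(14)) [0.4502 0.2199]
yellow 117 [342.8 244.5] (np.int32(337), np.int32(238), np.int32(13), np.int32(14)) [ 0.447  -0.0857]
yellow 118 [310.  247.9] (np.int32(304), np.int32(242), np.int32(13), np.int32(13)) [0.4386 0.002 ]
blue 228 [185.5 206.9] (np.int32(175), np.int32(197), np.int32(20), np.int32(21)) [0.554  0.3411]
blue 236 [191.1 243.3] (np.int32(180), np.int32(234), np.int32(21), np.int32(21)) [0.4546 0.3228]
blue 229 [265.7 245.1] (np.int32(258), np.int32(234), np.int32(17), np.int32(22)) [0.4482 0.1216]
green 22 [403.5 227. ] (np.int32(400), np.int32(226), np.int32(8), np.int32(3)) [ 0.4952 -0.254 ]
green 20 [419.8 228. ] (np.int32(417), np.int32(227), np.int32(7), np.int32(3)) [ 0.4921 -0.2985]
red 21 [347.7 272.4] (np.int32(346), np.int32(268), np.int32(6), np.int32(11)) [ 0.3735 -0.099 ]
red 19 [354.7 272.6] (np.int32(353), np.int32(268), np.int32(4), np.int32(10)) [ 0.3728 -0.1179]
red [array([ 0.555, -0.252]), array([ 0.55 , -0.316])]
board [0.7056 0.1043]
board [ 0.6599 -0.1639]
board [0.564  0.1268]
board [ 0.5208 -0.1413]
post top [0.6638 0.0784]
post top [0.6537 0.0099]
post top [ 0.6423 -0.0584]
post top [ 0.6309 -0.1267]
shift [-348.6 -186.     2.3] turn world 20.4 -> tool wz -20.4 cur [0.2285 0.5547 0.2423] yawY 67.6 tilt [-0. -0. -1.] q6 -0.12
```

{"op": "send_rows", "data": {"steps": [[[0, 0, -6.8, 0, 0, 0, 0], [0, 0, -6.8, 0, 0, 0, 0], [0, 0, -6.8, 0, 0, 0, 0], [0, 0, 0, -37.4, -42.2, 0, 0], [0, 0, 0, -37.4, -42.2, 0, 0], [0, 0, 0, -37.4, -42.2, 0, 0], [0, 0, 0, -37.4, -42.2, 0, 0], [0, 0, 0, -37.4, -42.2, 0, 0], [0, 0, 0, -37.4, -42.2, 0, 0], [0, 0, 0, -37.4, -42.2, 0, 0], [0, 0, 0, -4, -53, 0, 0], [0, 0, 0, -4, -53, 0, 0], [0, 0, 0, -4, -53, 0, 0], [0, 0, 0, -4, -53, 0, 0], [0, 0, 0, -4, -53, 0, 0], [0, 0, 0, -4, -53, 0, 0], [0, 0, 0, -4, -53, 0, 0], [0, 0, 0, -4, -53, 0, 0], [0, 0, 0, -4, -53, 0, 0], [0, 0, 0, -4, -53, 0, 0]]]}}

```text
time: 3.1
position: [0.5014, -0.2825, 0.2425]
ee_rot: [0.017, 1.0, -0.0, 0.0]
contact_force: [-0.1, 0.2, 0.5]
opening: 0.503
```

```bash
python3 - <<'E'
from h import *
print(bot.get_obs()["q"].round(3),move([.5,-.28,.24],88))
f=bot.grab_frame("wrist"); save(f,"b_wrist"); np.save("b.npy",f)
for l in ("blade_tab",): print(find(l,f))
for k in ("green","red","yellow"):
    for a,c,bb in blobs(f,k,20)[0]: print(k,a,c,bb,onz(f,c,.002)[:2].round(4))
E
```

```text
[-0.633  0.323  1.564  0.     1.253 -2.169] shift [1.5 2.4 2.5] turn world 0.0 -> tool wz -0.0 cur [ 0.5014 -0.2825  0.2425] yawY 88.0 tilt [ 0. -0. -1.] q6 -2.17
[(0.7, array([ 0.5553, -0.2831,  0.0138]))]
green 129 [306.7 159.6] (np.int32(298), np.int32(156), np.int32(18), np.int32(8)) [ 0.4917 -0.3009]
green 130 [345.5 161.7] (np.int32(337), np.int32(158), np.int32(18), np.int32(8)) [ 0.4957 -0.2562]
red 249 [474.9  41.9] (np.int32(468), np.int32(23), np.int32(21), np.int32(33)) [ 0.3737 -0.1187]
red 187 [495.9  32.6] (np.int32(487), np.int32(24), np.int32(16), np.int32(20)) [ 0.3656 -0.0977]
yellow 1407 [587.5 102.5] (np.int32(563), np.int32(86), np.int32(50), np.int32(35)) [0.4392 0.0108]
yellow 1149 [503.4 113.7] (np.int32(482), np.int32(97), np.int32(43), np.int32(35)) [ 0.448  -0.0802]
yellow 276 [322.1 230.4] (np.int32(314), np.int32(213), np.int32(17), np.int32(28)) [ 0.5797 -0.2862]
yellow 56 [301.1 281.7] (np.int32(300), np.int32(269), np.int32(3), np.int32(27)) [ 0.6496 -0.3157]
```

View pics/b_wrist.png

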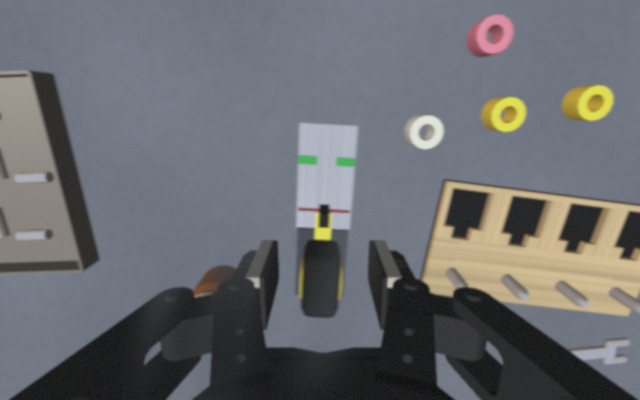

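```bash
python3 - <<'E'
from h import *
f=np.load("b.npy",allow_pickle=True).item(); im=f["image"]
cv2.imwrite("pics/b_crop.png",cv2.resize(im[110:250,260:390,::-1],None,fx=4,fy=4,interpolation=cv2.INTER_CUBIC))
for u in list(range(296,320,3))+list(range(330,353,3)):
    col=im[195:225,u].astype(int); s=col[:,0]-(col[:,1]+col[:,2])/2
    w=np.clip(s-15,0,None); 
    if w.sum(): v=195+(w*np.arange(30)).sum()/w.sum(); print(u,round(v,2),onz(f,(u,v),.003)[:2].round(4))
E
```

```text
299 208.9 [ 0.5507 -0.3129]
302 209.02 [ 0.551  -0.3093]
305 209.17 [ 0.5513 -0.3057]
308 209.29 [ 0.5516 -0.3022]
311 209.38 [ 0.5518 -0.2986]
314 209.64 [ 0.5523 -0.295 ]
317 216.65 [ 0.5613 -0.2917]
330 216.26 [ 0.5614 -0.276 ]
333 210.64 [ 0.5543 -0.2722]
336 210.78 [ 0.5546 -0.2686]
339 210.93 [ 0.5549 -0.265 ]
342 211.09 [ 0.5553 -0.2614]
345 211.22 [ 0.5556 -0.2578]
348 211.43 [ 0.556  -0.2542]
```

View pics/b_crop.png

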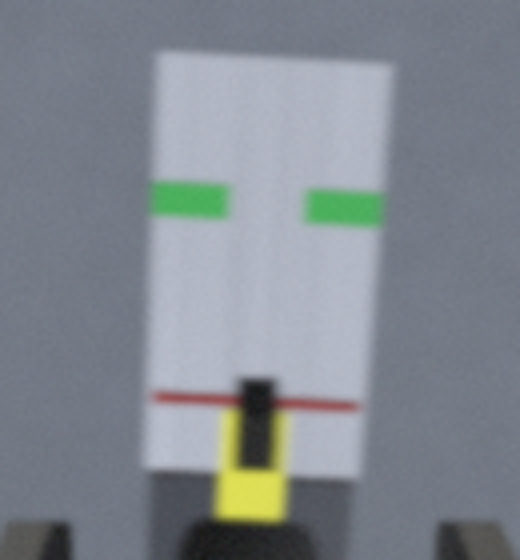

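```bash
python3 - <<'E'
from h import *
o=bot.get_obs(); o=dict(o); y=np.radians(84.9); 
M=np.array([[np.sin(y)*-1,np.cos(y),0],[np.cos(y),np.sin(y),0],[0,0,-1]]).T  # cols x,y,z
M=np.column_stack([[-np.sin(y),np.cos(y),0],[np.cos(y),np.sin(y),0],[0,0,-1]]); print(np.linalg.det(M))
o["ee_rot"]=R.from_matrix(M).as_quat()
print(move([.5534,-.284,.024],84.9,o))
E
```

```text
1.0000000000000002
shift [-50.9   6.8 218.5] turn world 0.0 -> tool wz -0.0 cur [ 0.5021 -0.2863  0.2425] yawY 84.9 tilt [ 0.  0. -1.] q6 -2.17
```

{"op": "send_rows", "data": {"steps": [[[0, 0, 3.1, 0, 0, 0, 0], [0, 0, 0, -12.7, 1.7, 35, 0], [0, 0, 0, -12.7, 1.7, 35, 0], [0, 0, 0, -12.7, 1.7, 35, 0], [0, 0, 0, -12.8, 1.7, 35, 0], [0, 0, 0, 0, 0, 0, 0], [0, 0, 0, 0, 0, 0, 0]]]}}

```text
time: 4.08
position: [0.5529, -0.2782, 0.1033]
ee_rot: [0.044, 0.999, -0.0, 0.0]
contact_force: [0.2, -0.2, 1.0]
opening: 0.497
```

```bash
python3 - <<'E'
from h import *
print(move([.5534,-.284,.024],84.9))
f=bot.grab_frame("wrist"); save(f,"c_wrist"); im=f["image"]
print(find("blade_tab",f))
for k in ("green",):
    for a,c,bb in blobs(f,k,20)[0]: print(k,a,c,bb,onz(f,c,.002)[:2].round(4))
print(proj(f,[.5534,-.284,.003]),proj(f,[.5534,-.284,.04]))
E
```

```text
shift [-1.  -5.7 79.3] turn world -0.0 -> tool wz 0.0 cur [ 0.5529 -0.2782  0.1033] yawY 84.9 tilt [ 0. -0. -1.] q6 -2.06
[]
green 397 [286.1 121. ] (np.int32(271), np.int32(115), np.int32(31), np.int32(13)) [ 0.4917 -0.2986]
green 399 [349.2 121. ] (np.int32(334), np.int32(115), np.int32(31), np.int32(13)) [ 0.4955 -0.2547]
[315.20763275 203.77046667] [313.84699491 220.82321616]
```

View pics/c_wrist.png

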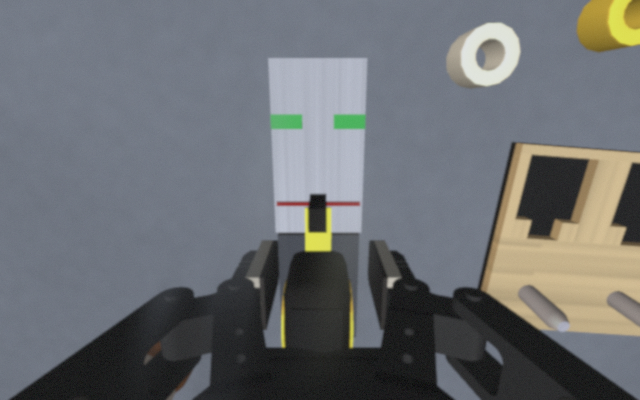

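{"op": "send_rows", "data": {"steps": [[[0, 0, 0, -0.5, -1.8, 20, 0], [0, 0, 0, -0.5, -1.8, 20, 0], [0, 0, 0, 0, 0, 20, 0], [0, 0, 0, 0, 0, 19, 0], [0, 0, 0, 0, 0, 0, 0], [0, 0, 0, 0, 0, 0, -1], [0, 0, 0, 0, 0, 0, -1], [0, 0, 0, 0, 0, 0, -1], [0, 0, 0, 0, 0, 0, -1], [0, 0, 0, 0, 0, 0, -1], [0, 0, 0, 0, 0, 0, -1]]], "squeeze": 40}}

```text
time: 5.55
position: [0.5541, -0.2823, 0.0244]
ee_rot: [0.044, 0.999, -0.0, 0.001]
contact_force: [-0.5, 1.9, 6.5]
opening: 0.131
```

```bash
python3 - <<'E'
from h import *
print(move([.4936,-.277,.024],84.9)); o=bot.get_obs(); print(o["opening"],o["contact_force"])
E
```

```text
shift [60.8 -0.1  0.3] turn world -0.0 -> tool wz 0.0 cur [ 0.5541 -0.2823  0.0244] yawY 84.9 tilt [ 0.001 -0.001 -1.   ] q6 -2.06
0.1314591592680704 [-0.466096    1.89373378  6.52097044]
```

{"op": "send_rows", "data": {"steps": [[[0, 0, 0, 10, 0, 0, -1], [0, 0, 0, 10, 0, 0, -1], [0, 0, 0, 10, 0, 0, -1], [0, 0, 0, 10, 0, 0, -1], [0, 0, 0, 10, 0, 0, -1], [0, 0, 0, 10, 0, 0, -1], [0, 0, 0, 0, 0, 0, -1], [0, 0, 0, 0, 0, 0, -1]]]}}

```text
time: 6.55
position: [0.4956, -0.2772, 0.0244]
ee_rot: [0.045, 0.999, -0.001, 0.002]
contact_force: [6.4, 3.2, 4.5]
opening: 0.134
```

```bash
python3 - <<'E'
from h import *
print(move([.4936,-.277,.024],84.9)); o=bot.get_obs(); print(o["opening"],o["contact_force"])
for n in ("wrist","top"):
    f=bot.grab_frame(n); save(f,"d_"+n)
    im=f["image"]
    if n=="top": im=im[180:260,380:450]; cv2.imwrite("pics/d_topc.png",cv2.resize(im[:,:,::-1],None,fx=7,fy=7,interpolation=cv2.INTER_CUBIC))
    else:cv2.imwrite("pics/d_wc.png",cv2.resize(im[100:300,220:420,::-1],None,fx=3,fy=3,interpolation=cv2.INTER_CUBIC))
E
```

```text
shift [ 2.  -0.   0.4] turn world 0.0 -> tool wz -0.0 cur [ 0.4956 -0.2772  0.0244] yawY 84.9 tilt [ 0.004 -0.001 -1.   ] q6 -2.12
0.13350275108607298 [6.43909719 3.1946297  4.4756608 ]
```

View pics/d_wc.png

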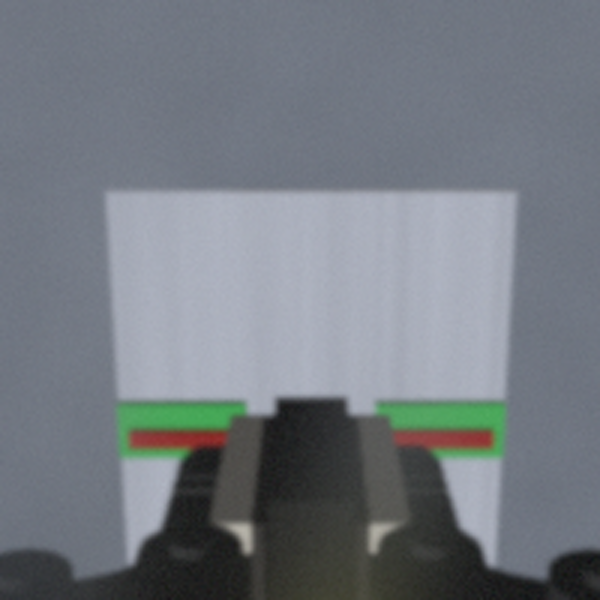

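View pics/d_topc.png

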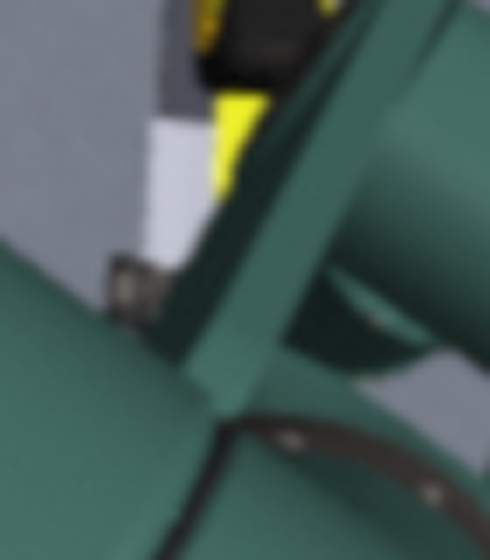

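{"op": "send_rows", "data": {"steps": [[[0, 0, 0, 1.7, 0, 0, -1], [0, 0, 0, 0, 0, 0, -1], [0, 0, 0, 0, 0, 0, -1], [0, 0, 0, 0, 0, 0, -1], [0, 0, 0, 0, 0, 0, -1], [0, 0, 0, 0, 0, 0, -1], [0, 0, 0, 0, 0, 0, -1], [0, 0, 0, 0, 0, 0, -1], [0, 0, 0, 0, 0, 0, -1]]]}}

```text
time: 7.78
position: [0.4941, -0.277, 0.0244]
ee_rot: [0.045, 0.999, -0.001, 0.002]
contact_force: [6.5, 4.4, 4.6]
opening: 0.132
```

```bash
python3 - <<'E'
from h import *
print(move([.4936,-.277,.024],84.9))
f=bot.grab_frame("wrist"); save(f,"d2")
im=f["image"];cv2.imwrite("pics/d2_wc.png",cv2.resize(im[200:280,240:400,::-1],None,fx=3,fy=3,interpolation=cv2.INTER_CUBIC))
E
```

```text
shift [ 0.5 -0.   0.4] turn world 0.0 -> tool wz -0.0 cur [ 0.4941 -0.277   0.0244] yawY 84.9 tilt [ 0.004 -0.002 -1.   ] q6 -2.12
```

View pics/d2_wc.png

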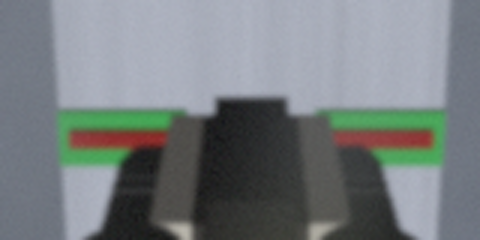

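{"op": "send_rows", "data": {"steps": [[[0, 0, 0, 0, 0, 0, 0], [0, 0, 0, 0, 0, 0, 0.2], [0, 0, 0, 0, 0, 0, 0.2], [0, 0, 0, 0, 0, 0, 0.2], [0, 0, 0, 0, 0, 0, 0.2], [0, 0, 0, 0, 0, -45, 0.3], [0, 0, 0, 0, 0, -45, 0.3], [0, 0, 0, 0, 0, -45, 0.3], [0, 0, 0, 0, 0, -45, 0.3], [0, 0, 0, 13, 53, 0, 0.3], [0, 0, 0, 13, 53, 0, 0.3], [0, 0, 0, 13, 53, 0, 0.3], [0, 0, 0, 13, 53, 0, 0.3], [0, 0, 4, 0, 0, 0, 0.3], [0, 0, 0, 0, 0, 0, 0.3], [0, 0, 0, 0, 0, 0, 0.3]]]}}

```text
time: 9.82
position: [0.4592, -0.0613, 0.2034]
ee_rot: [0.079, 0.997, -0.0, 0.0]
contact_force: [0.1, -0.0, -0.3]
opening: 0.653
```

```bash
cat >> h.py <<'E'
def fitring(f,c0,z=.026):
    """yellow sleeve: refine centre using bore/outer top rim model: match mask by projecting tube silhouette"""
    pass
E
python3 - <<'E'
from h import *
o=bot.get_obs(); print(move([.447,-.086,.2],81)); print(o["contact_force"])
f=bot.grab_frame("wrist"); save(f,"e_wrist"); np.save("e.npy",f)
for a,c,bb in blobs(f,"yellow",20)[0]: print(a,c,bb,onz(f,c,.026)[:2].round(4))
print(find("sleeve0_mid",f))
t=bot.grab_frame("top"); save(t,"e_top")
E
```

```text
shift [  8.2 -26.3   3.4] turn world 0.1 -> tool wz -0.1 cur [ 0.4592 -0.0613  0.2034] yawY 80.9 tilt [ 0. -0. -1.] q6 -1.69
[ 0.09083166 -0.01268376 -0.30756082]
1787 [612.  122.8] (np.int32(583), np.int32(105), np.int32(57), np.int32(38)) [0.4481 0.2122]
974 [384.1 147.8] (np.int32(365), np.int32(130), np.int32(39), np.int32(37)) [0.4379 0.0009]
835 [296.4 170.7] (np.int32(279), np.int32(152), np.int32(36), np.int32(38)) [ 0.4466 -0.0852]
652 [629.2 296.8] (np.int32(615), np.int32(281), np.int32(25), np.int32(37)) [0.64   0.2464]
[(0.97, array([0.4368, 0.004 , 0.027 ]))]
```

View pics/e_wrist.png

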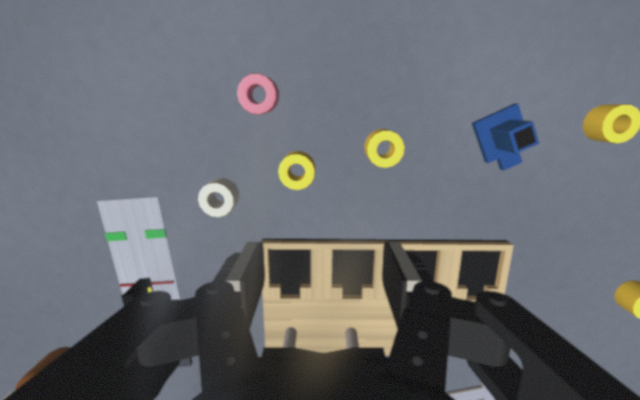

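View pics/e_top.png

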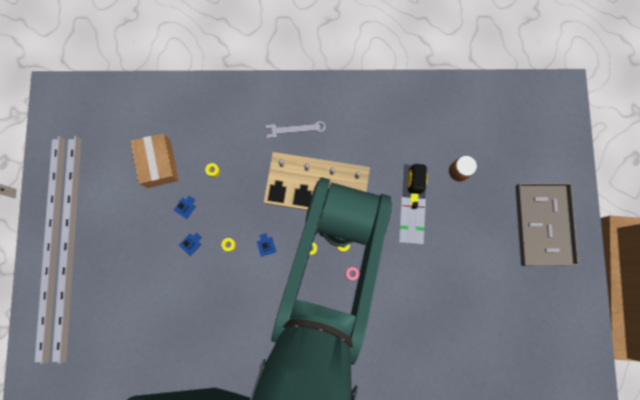

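```bash
cat >> h.py <<'E'
def fitsleeve(f,xy,z0=0.,kind="yellow"):
    _,m=blobs(f,kind); m=m.copy()
    n,l,s,c=cv2.connectedComponentsWithStats(m)
    p=proj(f,[*xy,z0+.013]); i=1+np.argmin(np.linalg.norm(c[1:]-p,axis=1)); m=(l==i).astype(np.uint8)
    cs,_=cv2.findContours(m,cv2.RETR_EXTERNAL,cv2.CHAIN_APPROX_NONE); m[:]=0; cv2.drawContours(m,[max(cs,key=len)],-1,1,-1)
    def cen(m): M=cv2.moments(m,True); return np.array([M["m10"],M["m01"]])/M["m00"],M["m00"]
    c0,a0=cen(m); xy=np.array(xy,float); th=np.linspace(0,2*np.pi,60)
    def cm(xy):
        P=np.array([proj(f,[xy[0]+.018*np.cos(t),xy[1]+.018*np.sin(t),z]) for z in (z0,z0+.026) for t in th])
        h=cv2.convexHull(P.astype(np.float32)); M=cv2.moments(h); return np.array([M["m10"],M["m01"]])/M["m00"],M["m00"]
    for _ in range(6):
        b,a=cm(xy); J=np.column_stack([(cm(xy+d)[0]-b)/.001 for d in (np.array([.001,0]),np.array([0,.001]))])
        xy=xy+np.linalg.solve(J,c0-b)
    return xy.round(4),a0,round(a)
E
python3 - <<'E'
from h import *
f=np.load("e.npy",allow_pickle=True).item()
print(fitsleeve(f,[.4466,-.0852]),fitsleeve(f,[.438,.001]))
xy=fitsleeve(f,[.4466,-.0852])[0]
print(move([*xy,.015],81))
E
```

```text
(array([ 0.4484, -0.0863]), 1030.0, 1190) (array([0.4395, 0.0021]), 1142.0, 1271)
shift [  6.7 -26.2 188.3] turn world 0.1 -> tool wz -0.1 cur [ 0.4592 -0.0615  0.2033] yawY 80.9 tilt [-0. -0. -1.] q6 -1.69
```

{"op": "send_rows", "data": {"steps": [[[0, 0, 0, 3.4, -13, 40, 0.2], [0, 0, 0, 3.3, -13, 40, 0.2], [0, 0, 0, 0, 0, 40, 0.2], [0, 0, 0, 0, 0, 40, 0.2], [0, 0, 0, 0, 0, 28, 0.2], [0, 0, 0, 0, 0, 0, 0.2], [0, 0, 0, 0, 0, 0, -1], [0, 0, 0, 0, 0, 0, -1], [0, 0, 0, 0, 0, 0, -1], [0, 0, 0, 0, 0, 0, -1]]], "squeeze": 30}}

```text
time: 11.22
position: [0.4488, -0.0856, 0.016]
ee_rot: [0.079, 0.997, -0.0, 0.001]
contact_force: [-1.9, 0.2, 6.5]
opening: 0.4
```

```bash
python3 - <<'E'
from h import *
o=bot.get_obs(); print(o["opening"],o["opening"]*85,move([.61,-.02,.25],81),o["contact_force"])
f=bot.grab_frame("wrist"); save(f,"f_wrist")
E
```

```text
0.40048318552499007 34.041070769624156 shift [-149.1   90.1 -233.8] turn world 0.1 -> tool wz -0.1 cur [ 0.4488 -0.0856  0.016 ] yawY 80.9 tilt [ 0.001 -0.001 -1.   ] q6 -1.75 [-1.86658574  0.15846254  6.45500161]
```

View pics/f_wrist.png

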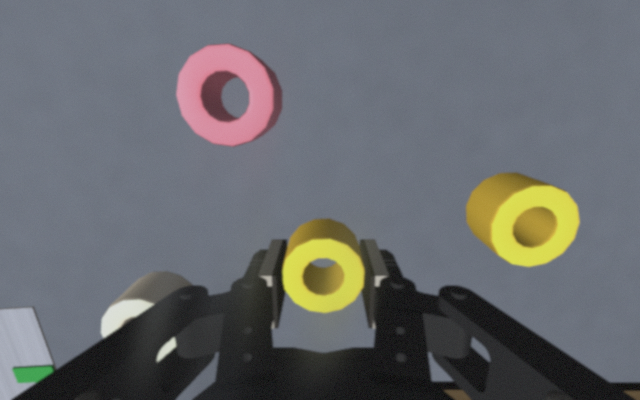

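{"op": "send_rows", "data": {"steps": [[[0, 0, 0, 0, 0, -46, -1], [0, 0, 0, 0, 0, -46, -1], [0, 0, 0, -10, 10, -46, -1], [0, 0, 0, -25, 20, -46, -1], [0, 0, 0, -37, 20, -46, -1], [0, 0, 0, -37, 20, 0, -1], [0, 0, 0, -40, 20, 0, -1], [0, 0, 0, 0, 0, 0, -1], [0, 0, 0, 0, 0, 0, -1], [0, 0, 0, 0, 0, 0, -1]]]}}

```text
time: 12.52
position: [0.6082, -0.0204, 0.2451]
ee_rot: [0.079, 0.997, -0.0, -0.001]
contact_force: [0.5, 0.8, -0.6]
opening: 0.396
```

```bash
python3 - <<'E'
from h import *
print(move([.61,-.02,.25],81))
f=bot.grab_frame("wrist"); save(f,"g_wrist"); np.save("g.npy",f)
E
```

```text
shift [-1.7  0.7 -4.9] turn world 0.1 -> tool wz -0.1 cur [ 0.6082 -0.0204  0.2451] yawY 80.9 tilt [-0.002 -0.    -1.   ] q6 -1.56
```

View pics/g_wrist.png

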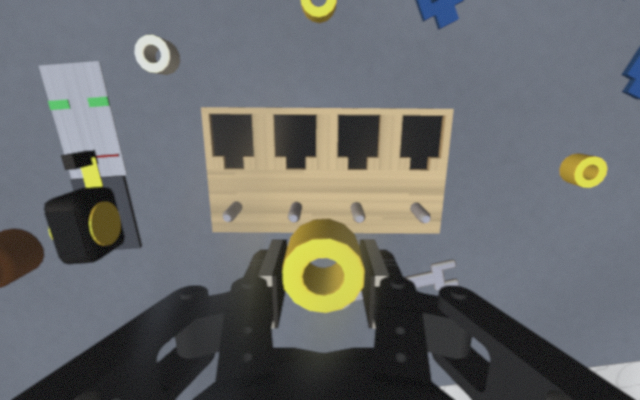

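```bash
cat >> h.py <<'E'
from scipy.optimize import minimize
def b2w(b,p):
    c,s=np.cos(b[2]),np.sin(b[2]); p=np.asarray(p,float)
    return np.stack([b[0]+c*p[...,0]-s*p[...,1],b[1]+s*p[...,0]+c*p[...,1]],-1)
POLY=np.array([[-23.5,-23.5],[23.5,-23.5],[23.5,-11.5],[37.5,-11.5],[37.5,11.5],[23.5,11.5],[23.5,23.5],[-23.5,23.5]])/1000
def fitboard(f,b0,ks=(-1.5,-.5,.5,1.5)):
    im=f["image"].max(axis=2); S=4
    pts0=np.vstack([b2w(b0,POLY+[0,.07*k]) for k in ks]); P=np.array([proj(f,[*p,.014]) for p in pts0])
    x0,y0=np.maximum(P.min(0).astype(int)-8,0); x1,y1=P.max(0).astype(int)+8
    obs=cv2.resize((np.clip((110-im[y0:y1,x0:x1].astype(float))/60,0,1)).astype(np.float32),None,fx=S,fy=S,interpolation=cv2.INTER_LINEAR)
    def ren(b):
        A=np.zeros(obs.shape,np.uint8);B=A.copy()
        for M,z in ((A,.006),(B,.014)):
            for k in ks:
                q=np.array([proj(f,[*p,z]) for p in b2w(b,POLY+[0,.07*k])]); q=((q+.5-[x0,y0])*S-.5)
                cv2.fillPoly(M,[np.round(q*16).astype(np.int32)],255,shift=4)
        return cv2.GaussianBlur(np.minimum(A,B).astype(np.float32)/255,(0,0),3)
    obs=cv2.GaussianBlur(obs,(0,0),1)
    cost=lambda v:float(((ren(np.array(b0)+v*[.001,.001,.01])-obs)**2).mean())
    r=minimize(cost,[0,0,0],method="Nelder-Mead",options=dict(initial_simplex=[[0,0,0],[4,0,0],[0,4,0],[0,0,3]],xatol=.02,fatol=1e-7))
    return np.array(b0)+r.x*[.001,.001,.01],r.fun,cost([0,0,0])
E
python3 - <<'E'
from h import *
f=np.load("g.npy",allow_pickle=True).item()
b,c,c0=fitboard(f,[.566,-.011,np.radians(-9)]); print(b,np.degrees(b[2]),c,c0)
im=f["image"].copy()
for k in (-1.5,-.5,.5,1.5):
    cv2.polylines(im,[np.round([proj(f,[*p,.014]) for p in b2w(b,POLY+[0,.07*k])]).astype(int)],True,(255,0,0))
    for z in (.014,.054): cv2.circle(im,tuple(proj(f,[*b2w(b,[.082,.07*k]),z]).round().astype(int)),2,(0,255,0),-1)
    print(k,"pocket",b2w(b,[0,.07*k]).round(4),"post",b2w(b,[.082,.07*k]).round(4))
cv2.imwrite("pics/g_fit.png",cv2.resize(im[60:260,180:480,::-1],None,fx=2.6,fy=2.6,interpolation=cv2.INTER_CUBIC))
np.save("board.npy",b)
# held sleeve rim centre at z top
hsv=cv2.cvtColor(f["image"],cv2.COLOR_RGB2HSV)
E
```

```text
Traceback (most recent call last):
  File "h.py", line 73, in fitboard
    return np.array(b0)+r.x*[.001,.001,.01],r.fun,cost([0,0,0])
                                                  ~~~~^^^^^^^^^
  File "h.py", line 71, in <lambda>
    cost=lambda v:float(((ren(np.array(b0)+v*[.001,.001,.01])-obs)**2).mean())
                                           ~^~~~~~~~~~~~~~~~
TypeError: can't multiply sequence by non-int of type 'list'
```

```bash
sed -i 's/cost(\[0,0,0\])/cost(np.zeros(3))/' h.py
python3 - <<'E'
from h import *
f=np.load("g.npy",allow_pickle=True).item()
b,c,c0=fitboard(f,[.566,-.011,np.radians(-9)]); print(b,np.degrees(b[2]),c,c0)
im=f["image"].copy()
for k in (-1.5,-.5,.5,1.5):
    cv2.polylines(im,[np.round([proj(f,[*p,.014]) for p in b2w(b,POLY+[0,.07*k])]).astype(int)],True,(255,0,0))
    for z in (.014,.054): cv2.circle(im,tuple(proj(f,[*b2w(b,[.082,.07*k]),z]).round().astype(int)),2,(0,255,0),-1)
    print(k,"pocket",b2w(b,[0,.07*k]).round(4),"post",b2w(b,[.082,.07*k]).round(4))
cv2.imwrite("pics/g_fit.png",cv2.resize(im[60:260,180:480,::-1],None,fx=2.6,fy=2.6,interpolation=cv2.INTER_CUBIC))
np.save("board.npy",b)
E
```

```text
[ 0.57258537 -0.01072933 -0.16619474] -9.52225713367916 0.023014456033706665 0.09352356195449829
-1.5 pocket [ 0.5552 -0.1143] post [ 0.6361 -0.1278]
-0.5 pocket [ 0.5668 -0.0452] post [ 0.6477 -0.0588]
0.5 pocket [0.5784 0.0238] post [0.6592 0.0102]
1.5 pocket [0.59   0.0928] post [0.6708 0.0793]
```

View pics/g_fit.png

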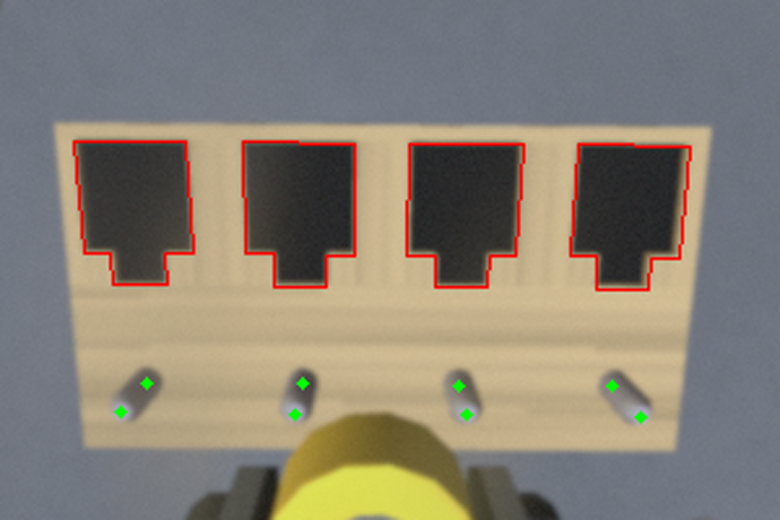

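```bash
python3 - <<'E'
from h import *
f=bot.grab_frame("wrist"); np.save("g2.npy",f)
b,c,c0=fitboard(f,[.57,-.011,np.radians(-9)]); print(b,c)
print(move([.61,-.02,.25],81), bot.get_obs()["joint_velocities"].round(4))
r=R.from_quat(bot.get_obs()["ee_rot"]); E=np.asarray(f["extrinsics"]); print(r.inv().apply(E[:3,3]-bot.get_obs()["position"]).round(4))
t=bot.grab_frame("top"); save(t,"g_top")
t0=cv2.imread("pics/a_top.png")[:,:,::-1].copy(); t=dict(t); t["image"]=t0
bt,c,c0=fitboard(t,[.57,-.011,np.radians(-9)]); print("top",bt,c,c0)
im=cv2.resize(t0[140:230,250:390,::-1],None,fx=5,fy=5,interpolation=cv2.INTER_CUBIC)
for bb,col in ((b,(0,0,255)),(bt,(0,255,0))):
  for k in (-1.5,-.5,.5,1.5):
    cv2.polylines(im,[np.round([(proj(t,[*p,.014])-[250,140]+.5)*5 for p in b2w(bb,POLY+[0,.07*k])]).astype(int)],True,col)
cv2.imwrite("pics/g_topfit.png",im)
E
```

```text
[ 0.57246891 -0.01070174 -0.16638929] 0.022184811532497406
shift [-1.2  0.7 -4.6] turn world 0.1 -> tool wz -0.1 cur [ 0.6087 -0.0205  0.2454] yawY 80.9 tilt [-0.001 -0.    -1.   ] q6 -1.56 [ 0.0009  0.001  -0.0077  0.0013 -0.002  -0.0001]
[ 7.040e-02  1.000e-04 -1.315e-01]
top [ 0.57265737 -0.01041461 -0.16872898] 0.01684088446199894 0.022953364998102188
```

View pics/g_topfit.png

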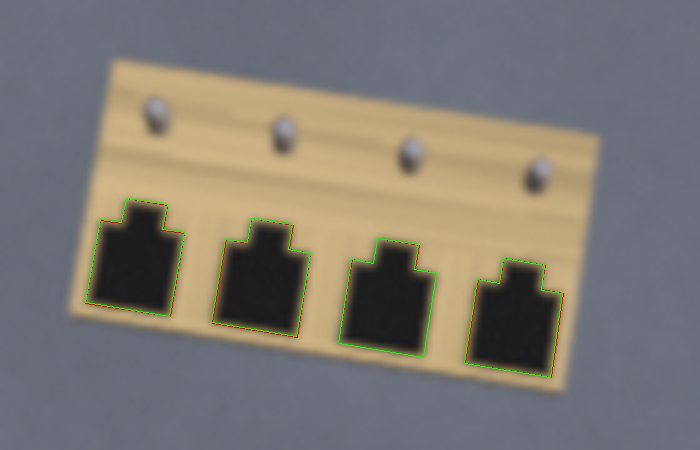

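```bash
python3 - <<'E'
from h import *
b=np.array([.5725,-.0106,-.1668]); np.save("board.npy",b)
for k in (-1.5,-.5,.5,1.5): print(k,"pocket",b2w(b,[0,.07*k]).round(4),"post",b2w(b,[.082,.07*k]).round(4))
print(move([*b2w(b,[.082,-.105]),.09],80.4))
E
```

```text
-1.5 pocket [ 0.5551 -0.1141] post [ 0.6359 -0.1278]
-0.5 pocket [ 0.5667 -0.0451] post [ 0.6476 -0.0587]
0.5 pocket [0.5783 0.0239] post [0.6592 0.0103]
1.5 pocket [0.5899 0.0929] post [0.6708 0.0793]
shift [ -43.8 -101.6  155.5] turn world -0.5 -> tool wz 0.5 cur [ 0.6089 -0.0204  0.2455] yawY 80.9 tilt [-0. -0. -1.] q6 -1.56
```

{"op": "send_rows", "data": {"steps": [[[0, 0, 0.5, -15, -34, 20, -1], [0, 0, 0, -15, -34, 20, -1], [0, 0, 0, -13.8, -33.6, 30, -1], [0, 0, 0, 0, 0, 40, -1], [0, 0, 0, 0, 0, 45, -1], [0, 0, 0, 0, 0, 0, -1], [0, 0, 0, 0, 0, 0, -1], [0, 0, 0, 0, 0, 0, -1], [0, 0, 0, 0, 0, 0, -1]]]}}

```text
time: 13.8
position: [0.6374, -0.1277, 0.0922]
ee_rot: [0.083, 0.997, -0.0, 0.001]
contact_force: [1.2, -0.6, -0.0]
opening: 0.403
```

```bash
python3 - <<'E'
from h import *
b=np.load("board.npy")
print(move([*b2w(b,[.082,-.105]),.031],80.4))
f=bot.grab_frame("wrist"); save(f,"i_wrist")
f=bot.grab_frame("side"); cv2.imwrite("pics/i_side.png",cv2.resize(f["image"][160:280,220:380,::-1],None,fx=4.5,fy=4.5,interpolation=cv2.INTER_CUBIC))
E
```

```text
shift [ 1.6 -0.2 61.2] turn world -0.0 -> tool wz 0.0 cur [ 0.6374 -0.1277  0.0922] yawY 80.4 tilt [ 0.003 -0.001 -1.   ] q6 -1.71
```

View pics/i_wrist.png

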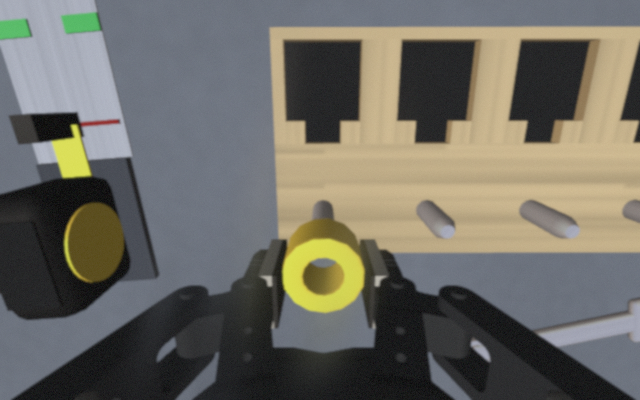

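View pics/i_side.png

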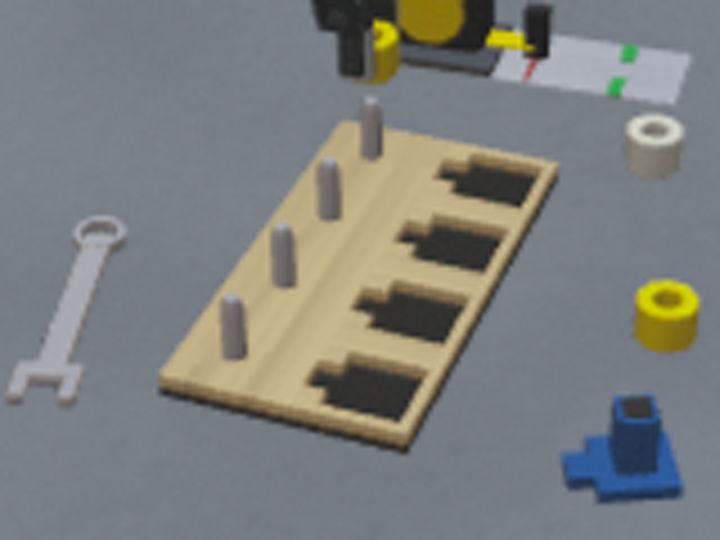

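{"op": "send_rows", "data": {"steps": [[[0, 0, 0, 1.4, 0, 10, -1], [0, 0, 0, 0, 0, 10, -1], [0, 0, 0, 0, 0, 14, -1], [0, 0, 0, 0, 0, 14, -1], [0, 0, 0, 0, 0, 13, -1], [0, 0, 0, 0, 0, 0, -1], [0, 0, 0, 0, 0, 0, -1]]]}}

```text
time: 14.78
position: [0.6351, -0.1274, 0.0288]
ee_rot: [0.084, 0.996, -0.0, 0.0]
contact_force: [1.5, 0.3, -0.9]
opening: 0.397
```

```bash
python3 - <<'E'
from h import *
b=np.load("board.npy")
print(move([*b2w(b,[.082,-.105]),.031],80.4))
f=bot.grab_frame("wrist"); save(f,"j_wrist")
E
```

```text
shift [-0.8 -0.3 -2.2] turn world -0.0 -> tool wz 0.0 cur [ 0.6351 -0.1274  0.0288] yawY 80.4 tilt [ 0. -0. -1.] q6 -1.71
```

View pics/j_wrist.png

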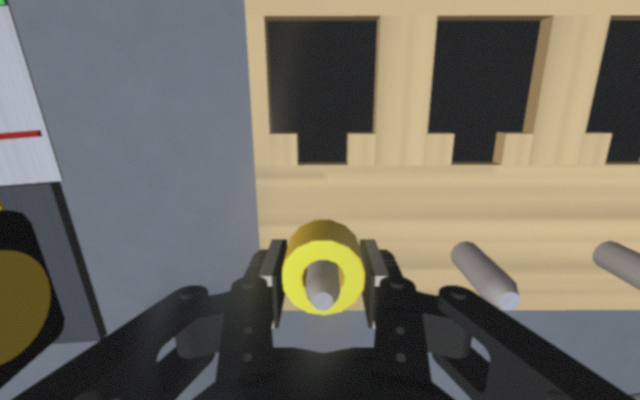

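{"op": "send_rows", "data": {"steps": [[[0, 0, 0, 0, 0, 0, 0.1], [0, 0, 0, 0, 0, 0, 0.2], [0, 0, 0, 0, 0, 0, 0.2], [0, 0, 0, 0, 0, -20, 0.2], [0, 0, 0, 0, 0, -50, 0.2], [0, 0, 0, 0, 0, -50, 0.2], [0, 0, 0, 43, 19, 0, 0.2], [0, 0, 0, 43, 19, 0, 0.2], [0, 0, 0, 43, 19, 0, 0.2], [0, 0, 0, 43, 19, 0, 0.2], [0, 0, 0, 43, 19, 0, 0.2], [0, 0, 0, 0, 0, 0, 0.2], [0, 0, 0, 0, 0, 0, 0.2]]]}}

```text
time: 16.45
position: [0.4402, 0.0019, 0.1506]
ee_rot: [0.083, 0.997, -0.0, 0.002]
contact_force: [-0.1, -0.2, 0.6]
opening: 0.596
```

```bash
python3 - <<'E'
from h import *
f=bot.grab_frame("wrist"); save(f,"k_wrist"); np.save("k.npy",f)
xy=fitsleeve(f,[.4395,.0021]); print(xy,move([*xy[0],.016],80.4))
s=bot.grab_frame("side"); save(s,"k_side")
E
```

```text
(array([0.4399, 0.0018]), 1479.0, 1681) shift [  1.2   0.  134.4] turn world -0.0 -> tool wz 0.0 cur [0.4406 0.0017 0.1504] yawY 80.4 tilt [ 0.003 -0.001 -1.   ] q6 -1.56
```

View pics/k_wrist.png

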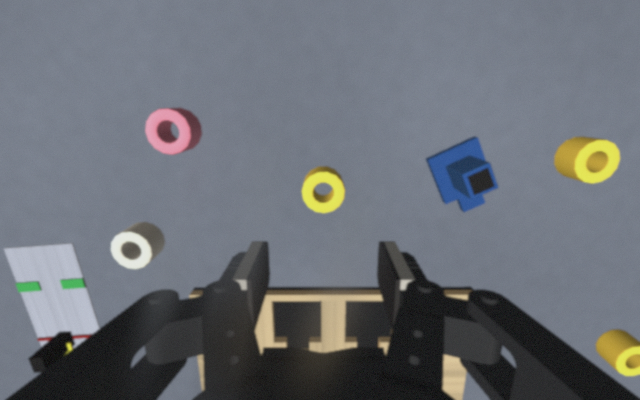

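View pics/k_side.png

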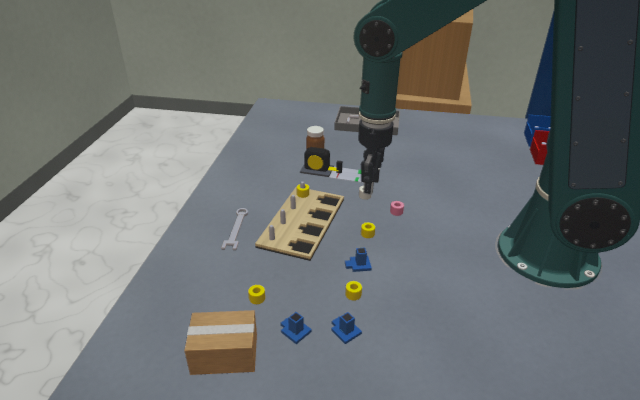

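{"op": "send_rows", "data": {"steps": [[[0, 0, 0, 1, 0, 40, 0.2], [0, 0, 0, 0, 0, 40, 0.2], [0, 0, 0, 0, 0, 40, 0.2], [0, 0, 0, 0, 0, 14, 0.2], [0, 0, 0, 0, 0, 0, 0.2], [0, 0, 0, 0, 0, 0, -1], [0, 0, 0, 0, 0, 0, -1], [0, 0, 0, 0, 0, 0, -1], [0, 0, 0, 0, 0, 0, -1], [0, 0, 0, 0, 0, -45, -1], [0, 0, 0, 0, 0, -45, -1], [0, 0, 0, -43, -5, 0, -1], [0, 0, 0, -43, -5, 0, -1], [0, 0, 0, -43, -5, 0, -1], [0, 0, 0, -43, -5, 0, -1], [0, 0, 0, -43, -5, 0, -1], [0, 0, 0, 0, 0, 0, -1], [0, 0, 0, 0, 0, 0, -1], [0, 0, 0, 0, 0, 0, -1]]]}}

```text
time: 18.92
position: [0.6438, -0.0576, 0.105]
ee_rot: [0.083, 0.997, 0.0, -0.001]
contact_force: [0.5, -0.6, -0.3]
opening: 0.398
```

```bash
python3 - <<'E'
from h import *
b=np.load("board.npy")
print(move([*b2w(b,[.082,-.035]),.030],80.4))
f=bot.grab_frame("wrist"); save(f,"l_wrist")
E
```

```text
shift [-4.  -0.5 75. ] turn world -0.0 -> tool wz 0.0 cur [ 0.6438 -0.0576  0.105 ] yawY 80.4 tilt [-0.002  0.    -1.   ] q6 -1.60
```

View pics/l_wrist.png

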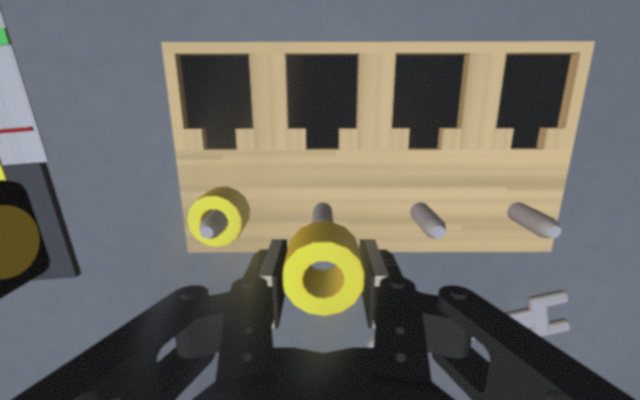

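{"op": "send_rows", "data": {"steps": [[[0, 0, 0, -3.2, -0.5, 10, -1], [0, 0, 0, 0, 0, 10, -1], [0, 0, 0, 0, 0, 14, -1], [0, 0, 0, 0, 0, 14, -1], [0, 0, 0, 0, 0, 14, -1], [0, 0, 0, 0, 0, 12, -1], [0, 0, 0, 0, 0, 0, -1], [0, 0, 0, 0, 0, 0, -1]]]}}

```text
time: 19.98
position: [0.6481, -0.059, 0.0309]
ee_rot: [0.084, 0.997, -0.0, -0.001]
contact_force: [-1.2, 0.4, -1.3]
opening: 0.397
```

```bash
python3 - <<'E'
from h import *
b=np.load("board.npy")
print(move([*b2w(b,[.082,-.035]),.030],80.4))
f=bot.grab_frame("wrist"); save(f,"m_wrist")
E
```

```text
shift [0.6 0.2 0.9] turn world -0.0 -> tool wz 0.0 cur [ 0.6481 -0.059   0.0309] yawY 80.4 tilt [-0.001  0.    -1.   ] q6 -1.60
```

View pics/m_wrist.png

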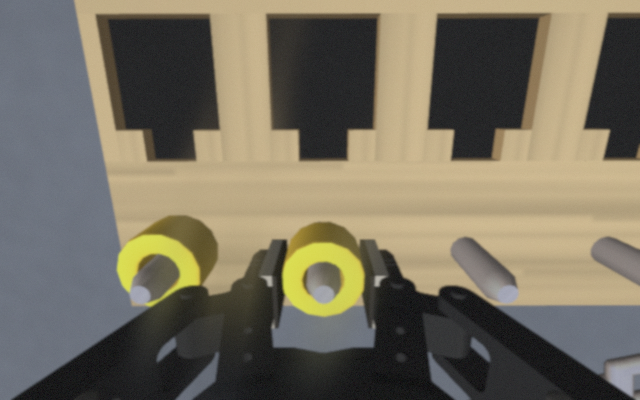

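{"op": "send_rows", "data": {"steps": [[[0, 0, 0, 0, 0, 2, 0.1], [0, 0, 0, 0, 0, 0, 0.2], [0, 0, 0, 0, 0, 0, 0.2], [0, 0, 0, 0, 0, -20, 0.2], [0, 0, 0, 0, 0, -50, 0.2], [0, 0, 0, 0, 0, -55, 0.2], [0, 0, 0, 34.5, 34.5, 0, 0.2], [0, 0, 0, 34.5, 34.5, 0, 0.2], [0, 0, 0, 34.5, 34.5, 0, 0.2], [0, 0, 0, 34.5, 34.5, 0, 0.2], [0, 0, 0, 34.5, 34.5, 0, 0.2], [0, 0, 0, 34.5, 34.5, 0, 0.2], [0, 0, 0, 34.5, 34.5, 0, 0.2], [0, 0, 0, 0, 0, 0, 0.2], [0, 0, 0, 0, 0, 0, 0.2]]]}}

```text
time: 21.9
position: [0.4516, 0.2193, 0.1554]
ee_rot: [0.083, 0.997, 0.0, 0.001]
contact_force: [0.3, 0.3, -0.1]
opening: 0.604
```

```bash
python3 - <<'E'
from h import *
f=bot.grab_frame("wrist"); save(f,"n_wrist"); np.save("n.npy",f)
xy=fitsleeve(f,[.450,.219]); print(xy,move([*xy[0],.016],80.4))
s=bot.grab_frame("side"); save(s,"n_side")
E
```

```text
(array([0.451 , 0.2214]), 1422.0, 1622) shift [  1.5   2.3 139.2] turn world -0.0 -> tool wz 0.0 cur [0.4519 0.2189 0.1552] yawY 80.4 tilt [ 0.002  0.    -1.   ] q6 -1.09
```

View pics/n_wrist.png

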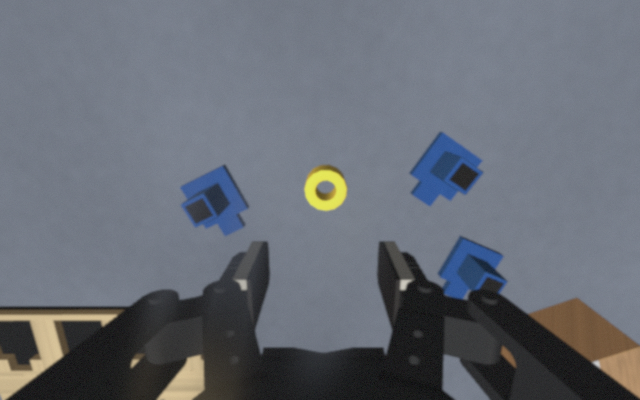

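View pics/n_side.png

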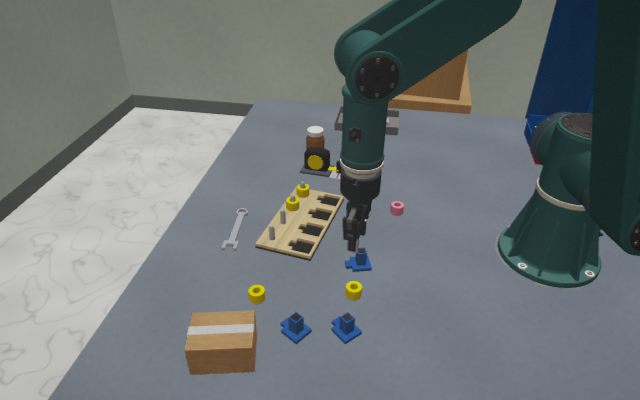

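{"op": "send_rows", "data": {"steps": [[[0, 0, 0, 1.2, 2, 40, 0.2], [0, 0, 0, 0, 0, 40, 0.2], [0, 0, 0, 0, 0, 40, 0.2], [0, 0, 0, 0, 0, 19, 0.2], [0, 0, 0, 0, 0, 0, 0.2], [0, 0, 0, 0, 0, 0, -1], [0, 0, 0, 0, 0, 0, -1], [0, 0, 0, 0, 0, 0, -1], [0, 0, 0, 0, 0, 0, -1], [0, 0, 0, 0, 0, -45, -1], [0, 0, 0, 0, 0, -45, -1], [0, 0, 0, -40, -29, 0, -1], [0, 0, 0, -40, -29, 0, -1], [0, 0, 0, -40, -29, 0, -1], [0, 0, 0, -40, -29, 0, -1], [0, 0, 0, -40, -29, 0, -1], [0, 0, 0, -40, -29, 0, -1], [0, 0, 0, 0, 0, 0, -1], [0, 0, 0, 0, 0, 0, -1], [0, 0, 0, 0, 0, 0, -1]]]}}

```text
time: 24.5
position: [0.6561, 0.0109, 0.105]
ee_rot: [0.083, 0.997, 0.0, -0.001]
contact_force: [-0.5, 0.8, -0.7]
opening: 0.397
```

```bash
python3 - <<'E'
from h import *
b=np.load("board.npy")
print(move([*b2w(b,[.082,.035]),.030],80.4))
f=bot.grab_frame("wrist"); save(f,"o_wrist")
E
```

```text
shift [-3.2 -0.1 75. ] turn world -0.1 -> tool wz 0.1 cur [0.6561 0.0109 0.105 ] yawY 80.5 tilt [-0.002  0.    -1.   ] q6 -1.49
```

View pics/o_wrist.png

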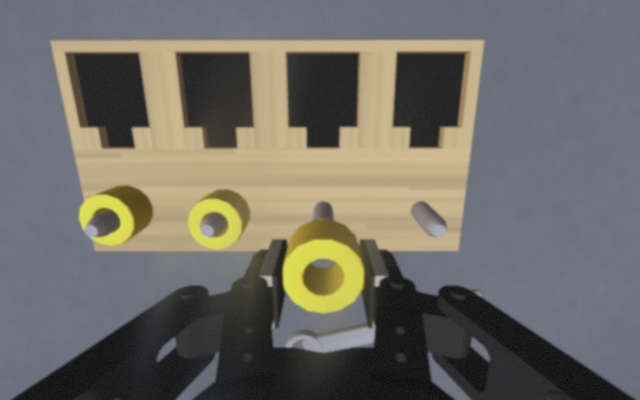

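{"op": "send_rows", "data": {"steps": [[[0, 0, 0, -2.6, 0, 10, -1], [0, 0, 0, 0, 0, 10, -1], [0, 0, 0, 0, 0, 14, -1], [0, 0, 0, 0, 0, 14, -1], [0, 0, 0, 0, 0, 14, -1], [0, 0, 0, 0, 0, 13, -1], [0, 0, 0, 0, 0, 0, -1], [0, 0, 0, 0, 0, 0, -1]]]}}

```text
time: 25.55
position: [0.66, 0.0094, 0.0299]
ee_rot: [0.084, 0.996, -0.0, -0.0]
contact_force: [-0.0, -0.3, -1.1]
opening: 0.399
```

```bash
python3 - <<'E'
from h import *
b=np.load("board.npy")
print(move([*b2w(b,[.082,.035]),.030],80.4))
f=bot.grab_frame("wrist"); save(f,"p_wrist")
E
```

```text
shift [ 1.   0.7 -0.1] turn world -0.0 -> tool wz 0.0 cur [0.66   0.0094 0.0299] yawY 80.4 tilt [-0. -0. -1.] q6 -1.49
```

View pics/p_wrist.png

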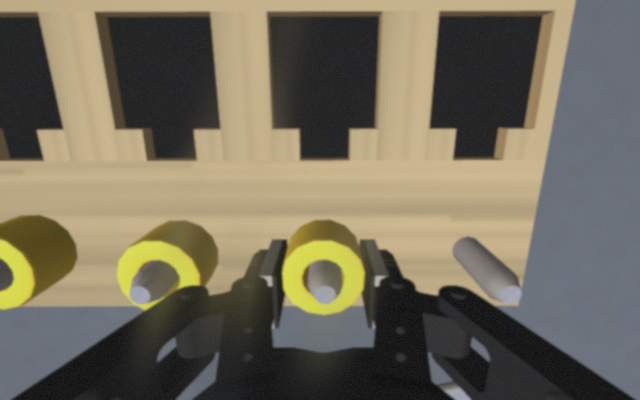

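{"op": "send_rows", "data": {"steps": [[[0, 0, 0, 0, 0, 1.5, 0.1], [0, 0, 0, 0, 0, 0, 0.2], [0, 0, 0, 0, 0, 0, 0.2], [0, 0, 0, 0, 0, -20, 0.2], [0, 0, 0, 0, 0, -50, 0.2], [0, 0, 0, 0, 0, -55, 0.2], [0, 0, 0, 9.6, 50.6, 0, 0.2], [0, 0, 0, 9.6, 50.6, 0, 0.2], [0, 0, 0, 9.6, 50.6, 0, 0.2], [0, 0, 0, 9.6, 50.6, 0, 0.2], [0, 0, 0, 9.6, 50.6, 0, 0.2], [0, 0, 0, 0, 0, 0, 0.2], [0, 0, 0, 0, 0, 0, 0.2]]]}}

```text
time: 27.22
position: [0.6549, 0.2667, 0.1548]
ee_rot: [0.083, 0.997, -0.0, 0.0]
contact_force: [0.3, 0.3, -0.3]
opening: 0.594
```

```bash
python3 - <<'E'
from h import *
f=bot.grab_frame("wrist"); save(f,"q_wrist"); np.save("q.npy",f)
xy=fitsleeve(f,[.654,.268]); print(xy,move([*xy[0],.016],80.4))
s=bot.grab_frame("side"); save(s,"q_side")
E
```

```text
(array([0.6561, 0.2699]), 1420.0, 1628) shift [ -0.4   4.1 138.5] turn world 0.0 -> tool wz -0.0 cur [0.655  0.266  0.1545] yawY 80.4 tilt [ 0.    -0.001 -1.   ] q6 -1.11
```

View pics/q_wrist.png

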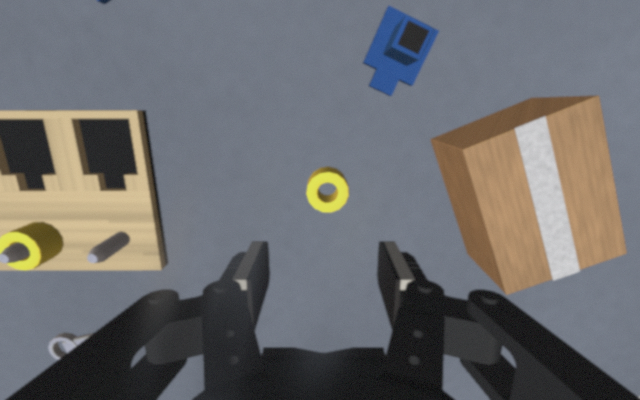

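View pics/q_side.png

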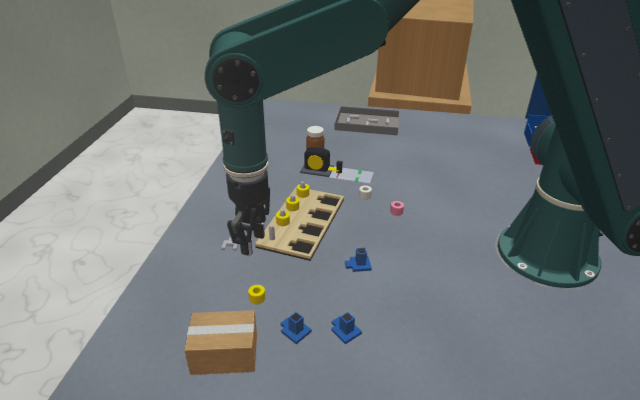

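{"op": "send_rows", "data": {"steps": [[[0, 0, 0, 0, 3.7, 40, 0.2], [0, 0, 0, 0, 0, 40, 0.2], [0, 0, 0, 0, 0, 40, 0.2], [0, 0, 0, 0, 0, 18, 0.2], [0, 0, 0, 0, 0, 0, 0.2], [0, 0, 0, 0, 0, 0, -1], [0, 0, 0, 0, 0, 0, -1], [0, 0, 0, 0, 0, 0, -1], [0, 0, 0, 0, 0, 0, -1], [0, 0, 0, 0, 0, -45, -1], [0, 0, 0, 0, 0, -45, -1], [0, 0, 0, -11.6, -46.4, 0, -1], [0, 0, 0, -11.6, -46.4, 0, -1], [0, 0, 0, -11.6, -46.4, 0, -1], [0, 0, 0, -11.6, -46.4, 0, -1], [0, 0, 0, 0, 0, 0, -1], [0, 0, 0, 0, 0, 0, -1], [0, 0, 0, 0, 0, 0, -1]]]}}

```text
time: 29.58
position: [0.6701, 0.0811, 0.1058]
ee_rot: [0.083, 0.997, 0.0, -0.0]
contact_force: [0.5, 0.5, -0.4]
opening: 0.408
```

```bash
python3 - <<'E'
from h import *
b=np.load("board.npy")
print(move([*b2w(b,[.082,.105]),.030],80.4))
f=bot.grab_frame("wrist"); save(f,"r_wrist")
E
```

```text
shift [-1.  -1.7 75.8] turn world -0.1 -> tool wz 0.1 cur [0.6701 0.0811 0.1058] yawY 80.5 tilt [-0.  0. -1.] q6 -1.39
```

View pics/r_wrist.png

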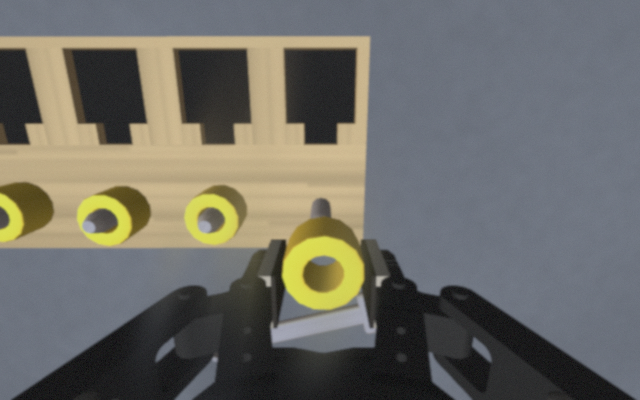

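{"op": "send_rows", "data": {"steps": [[[0, 0, 0, -0.8, -1.4, 10, -1], [0, 0, 0, 0, 0, 10, -1], [0, 0, 0, 0, 0, 14, -1], [0, 0, 0, 0, 0, 14, -1], [0, 0, 0, 0, 0, 14, -1], [0, 0, 0, 0, 0, 14, -1], [0, 0, 0, 0, 0, 0, -1], [0, 0, 0, 0, 0, 0, -1]]]}}

```text
time: 30.62
position: [0.6707, 0.0782, 0.0293]
ee_rot: [0.084, 0.996, -0.0, -0.0]
contact_force: [0.0, -0.9, -0.5]
opening: 0.413
```

```bash
python3 - <<'E'
from h import *
b=np.load("board.npy")
print(move([*b2w(b,[.082,.105]),.030],80.4))
f=bot.grab_frame("wrist"); save(f,"s_wrist")
f=np.load("n.npy",allow_pickle=True).item()
cv2.imwrite("pics/n_c.png",cv2.resize(f["image"][110:310,160:520,::-1],None,fx=2.2,fy=2.2,interpolation=cv2.INTER_CUBIC))
E
```

```text
shift [ 0.1  1.1 -0.7] turn world -0.0 -> tool wz 0.0 cur [0.6707 0.0782 0.0293] yawY 80.4 tilt [-0. -0. -1.] q6 -1.39
```

View pics/s_wrist.png

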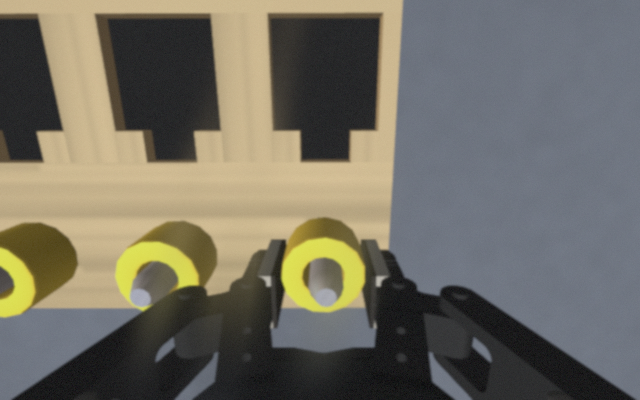

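View pics/n_c.png

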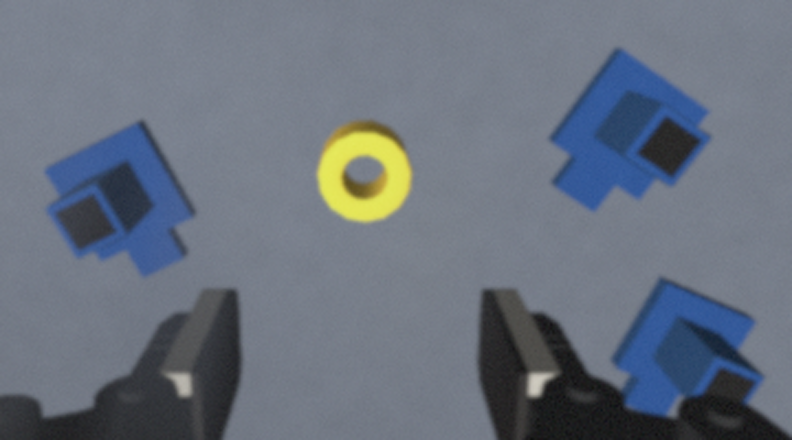

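{"op": "send_rows", "data": {"steps": [[[0, 0, 0, 0, 0, 0.5, 0.1], [0, 0, 0, 0, 0, 0, 0.2], [0, 0, 0, 0, 0, 0, 0.2], [0, 0, 0, 0, 0, -20, 0.2], [0, 0, 0, 0, 0, -50, 0.2], [0, 0, 0, 0, 0, -60, 0.2], [0, 0, 0, 45.4, 1, 0, 0.2], [0, 0, 0, 45.4, 1, 0, 0.2], [0, 0, 0, 45.4, 1, 0, 0.2], [0, 0, 0, 45.4, 1, 0, 0.2], [0, 0, 0, 45.2, 1, 0, 0.2], [0, 0, 0, 0, 0, 0, 0.2], [0, 0, 0, 0, 0, 0, 0.2]]]}}

```text
time: 32.3
position: [0.4497, 0.1211, 0.1607]
ee_rot: [0.083, 0.997, 0.0, 0.002]
contact_force: [1.0, 0.4, 0.1]
opening: 0.599
```

```bash
cat >> h.py <<'E'
def footparts(p,z0=0.):
    def box(x0,x1,y0,y1,za,zb): return [([x,y],z0+z) for x in (x0,x1) for y in (y0,y1) for z in (za,zb)]
    return [[(b2w(p,np.array(q)/1000),z) for q,z in B] for B in (box(-22,22,-22,22,0,.008),box(0,36,-10,10,0,.008),box(-11,11,-11,11,.008,.044))]
def fitfoot(f,p0,z0=0.,draw=None):
    """p0 x,y,yaw rad"""
    S=3; im=f["image"]; p0=np.array(p0,float)
    P=np.array([proj(f,[*q,z]) for B in footparts(p0,z0) for q,z in B])
    x0,y0=np.maximum(P.min(0).astype(int)-15,0); x1,y1=np.minimum(P.max(0).astype(int)+15,[640,400])
    c=im[y0:y1,x0:x1].astype(int)
    blue=((c[...,2]-c[...,0]>35)).astype(np.uint8)
    blue=cv2.resize(blue*255,None,fx=S,fy=S,interpolation=cv2.INTER_LINEAR)>127
    blue=cv2.morphologyEx(blue.astype(np.uint8),cv2.MORPH_CLOSE,np.ones((3,3),np.uint8))
    n,l,s,_=cv2.connectedComponentsWithStats(blue); blue=(l==1+np.argmax(s[1:,4])).astype(np.uint8)
    cs,_=cv2.findContours(blue,cv2.RETR_EXTERNAL,cv2.CHAIN_APPROX_NONE); obs=np.zeros_like(blue); cv2.drawContours(obs,cs,-1,1,-1)
    obs=cv2.GaussianBlur(obs.astype(np.float32),(0,0),3)
    def ren(p):
        M=np.zeros(obs.shape,np.uint8)
        for B in footparts(p,z0):
            q=np.array([proj(f,[*a,z]) for a,z in B]); q=(q+.5-[x0,y0])*S-.5
            cv2.fillConvexPoly(M,cv2.convexHull(np.round(q*16).astype(np.int32)),1,shift=4)
        return cv2.GaussianBlur(M.astype(np.float32),(0,0),3)
    sc=np.array([.001,.001,.02]); best=None
    for dy in (-.3,0,.3):
        r=minimize(lambda v:float(((ren(p0+v*sc)-obs)**2).mean()),[0,0,dy/.02],method="Nelder-Mead",options=dict(initial_simplex=np.array([[0,0,0],[5,0,0],[0,5,0],[0,0,5]])+[0,0,dy/.02],xatol=.02,fatol=1e-7))
        if best is None or r.fun<best.fun: best=r
    p=p0+best.x*sc
    if draw:
        o=im[y0:y1,x0:x1].copy(); o=cv2.resize(o,None,fx=4,fy=4,interpolation=cv2.INTER_CUBIC)
        for B in footparts(p,z0):
            q=np.array([proj(f,[*a,z]) for a,z in B]); q=(q+.5-[x0,y0])*4
            cv2.polylines(o,[cv2.convexHull(np.round(q).astype(np.int32))],True,(255,0,0))
        cv2.imwrite(f"pics/{draw}.png",o[:,:,::-1])
    return p,best.fun
E
python3 - <<'E'
from h import *
f=bot.grab_frame("wrist"); save(f,"t_wrist"); np.save("t.npy",f)
p,c=fitfoot(f,[.448,.1216,np.radians(15)],draw="t_fit"); print(p,np.degrees(p[2]),c)
print(move([*p[:2],.024],np.degrees(p[2])+90))
s=bot.grab_frame("side"); save(s,"t_side")
E
```

```text
[0.44568023 0.12129701 0.2782498 ] 15.942539039802272 0.0006127505912445486
shift [  4.9  -0.6 136.4] turn world 25.5 -> tool wz -25.5 cur [0.4501 0.1211 0.1605] yawY 80.4 tilt [ 0.003  0.    -1.   ] q6 -1.29
```

View pics/t_fit.png

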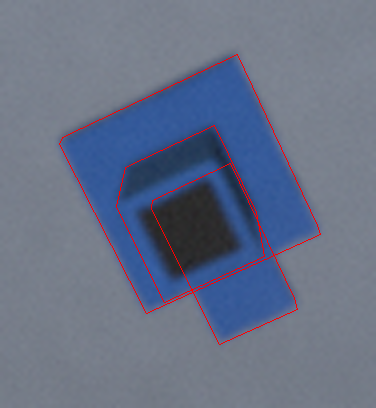

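View pics/t_side.png

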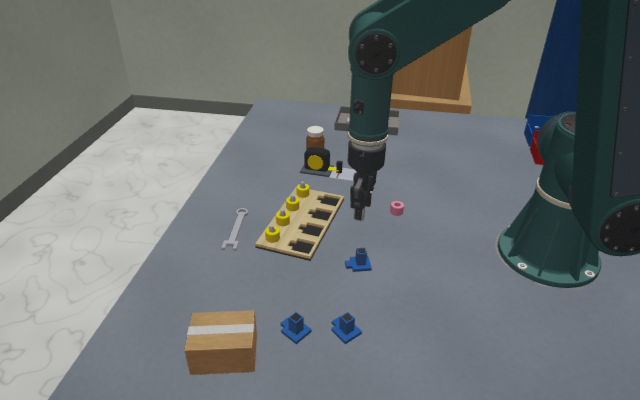

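{"op": "send_rows", "data": {"steps": [[[0, 0, -8.5, 0, 0, 0, 0.2], [0, 0, -8.5, 0, 0, 20, 0.2], [0, 0, -8.5, 0, 0, 20, 0.2], [0, 0, 0, 4.2, 1.4, 20, 0.2], [0, 0, 0, 0, 0, 20, 0.2], [0, 0, 0, 0, 0, 0, 0.2], [0, 0, 0, 0, 0, 0, 0.2]]]}}

```text
time: 33.28
position: [0.4448, 0.1211, 0.0797]
ee_rot: [-0.138, 0.99, -0.0, 0.0]
contact_force: [-0.1, -0.3, 0.4]
opening: 0.604
```

```bash
python3 - <<'E'
from h import *
f=bot.grab_frame("wrist"); save(f,"u_wrist")
p,c=fitfoot(f,[.4457,.1213,.278],draw="u_fit"); print(p,np.degrees(p[2]),c)
print(move([*p[:2],.024],np.degrees(p[2])+90))
E
```

```text
[0.44595012 0.12136393 0.28780064] 16.489761851800303 0.001765887951478362
shift [-1.  -0.1 55.9] turn world 0.6 -> tool wz -0.6 cur [0.4449 0.1212 0.0799] yawY 105.9 tilt [ 0.001  0.    -1.   ] q6 -1.73
```

View pics/u_wrist.png

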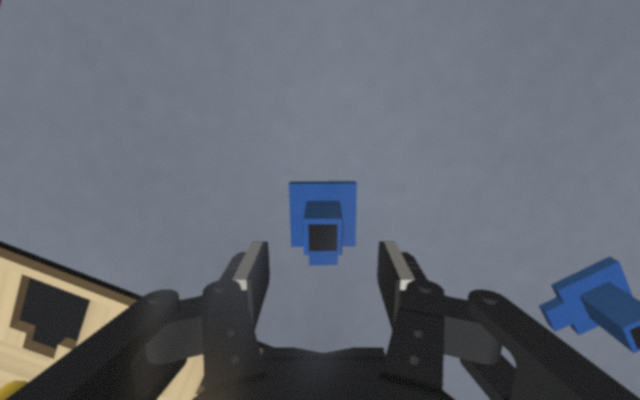

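{"op": "send_rows", "data": {"steps": [[[0, 0, 0, -0.8, 0, 20, 0.2], [0, 0, 0, 0, 0, 20, 0.2], [0, 0, 0, 0, 0, 16, 0.1], [0, 0, 0, 0, 0, 0, 0], [0, 0, 0, 0, 0, 0, -1], [0, 0, 0, 0, 0, 0, -1], [0, 0, 0, 0, 0, 0, -1], [0, 0, 0, 0, 0, 0, -1], [0, 0, 0, 0, 0, 0, -1], [0, 0, 0, 0, 0, 0, -1]]], "squeeze": 60}}

```text
time: 34.58
position: [0.4454, 0.1215, 0.0243]
ee_rot: [-0.138, 0.99, -0.0, 0.001]
contact_force: [-0.5, -0.0, 6.9]
opening: 0.247
```

```bash
python3 - <<'E'
from h import *
o=bot.get_obs(); print(o["opening"],o["opening"]*85,o["contact_force"].round(1))
f=bot.grab_frame("wrist"); save(f,"v_wrist")
b=np.load("board.npy")
print(move([*b2w(b,[0,-.105]),.1]))
E
```

```text
0.24702322389024167 20.996974030670543 [-0.5 -0.   6.9]
shift [ -41.1 -256.8  -75.5] cur [0.4454 0.1215 0.0243] yawY 105.9 tilt [ 0.002  0.    -1.   ] q6 -1.73
```

View pics/v_wrist.png

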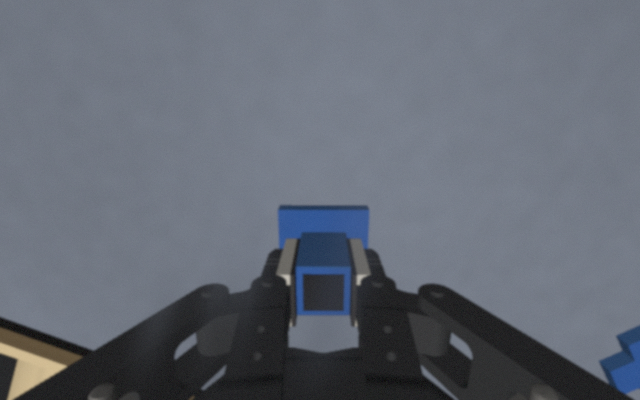

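{"op": "send_rows", "data": {"steps": [[[0, 0, 0, 0, 0, -30, -1], [0, 0, 8.5, 0, 0, -30, -1], [0, 0, 8.5, 0, 0, -15, -1], [0, 0, 8.5, 0, 0, 0, -1], [0, 0, 0, -36.9, -36, 0, -1], [0, 0, 0, -36.9, -36, 0, -1], [0, 0, 0, -36.9, -36, 0, -1], [0, 0, 0, -36.9, -36, 0, -1], [0, 0, 0, 0, 0, 0, -1], [0, 0, 0, 0, 0, 0, -1], [0, 0, 0, 0, 0, 0, -1], [0, 0, 0, 0, 0, 0, -1]]]}}

```text
time: 36.12
position: [0.5651, -0.0441, 0.0983]
ee_rot: [0.083, 0.997, 0.0, -0.0]
contact_force: [0.4, -0.8, -1.9]
opening: 0.25
```

```bash
python3 - <<'E'
from h import *
b=np.load("board.npy")
f=bot.grab_frame("wrist"); save(f,"w_wrist"); np.save("w.npy",f)
tgt=b2w(b,[0,-.035])
print(move([*tgt,.03],80.4))
o=bot.get_obs(); p,c=fitfoot(f,[*o["position"][:2],b[2]],z0=o["position"][2]-.024,draw="w_fit"); print(p,np.degrees(p[2]),c,o["contact_force"].round(1))
bb=fitboard(f,b,ks=(-1.5,.5,1.5)); print(bb)
E
```

```text
shift [-1.4 -0.6 68.4] turn world -0.1 -> tool wz 0.1 cur [ 0.5654 -0.0443  0.0984] yawY 80.5 tilt [-0.  0. -1.] q6 -1.60
[ 0.56540253 -0.04427685 -0.16609034] -9.516275444283755 0.17678071558475494 [ 0.3 -0.7 -2.4]
(array([ 0.57262369, -0.01070763, -0.16507972]), np.float64(0.10350649803876877), 0.10366085171699524)
```

View pics/w_wrist.png

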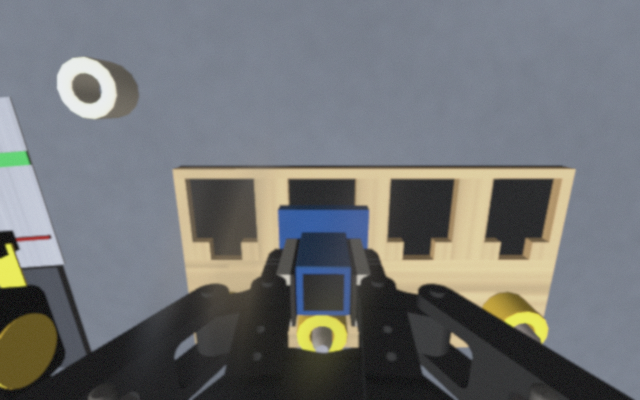

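View pics/w_fit.png

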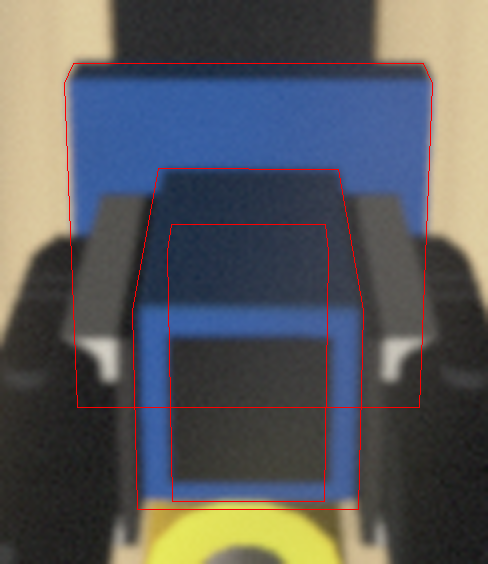

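{"op": "send_rows", "data": {"steps": [[[0, 0, 0.1, -1.2, -0.5, 20, -1], [0, 0, 0, 0, 0, 20, -1], [0, 0, 0, 0, 0, 12, -1], [0, 0, 0, 0, 0, 0, -1], [0, 0, 0, 0, 0, 0, -1], [0, 0, 0, 0, 0, 0, -1], [0, 0, 0, 0, 0, 0, -1]]]}}

```text
time: 37.05
position: [0.5675, -0.046, 0.0468]
ee_rot: [0.084, 0.996, -0.0, 0.0]
contact_force: [0.1, -0.9, -1.1]
opening: 0.252
```

```bash
python3 - <<'E'
from h import *
b=np.load("board.npy")
f=bot.grab_frame("wrist"); save(f,"x_wrist")
tgt=b2w(b,[0,-.035]); print(tgt,move([*tgt,.03],80.44))
cv2.imwrite("pics/x_c.png",cv2.resize(f["image"][130:350,200:440,::-1],None,fx=2.7,fy=2.7,interpolation=cv2.INTER_CUBIC))
E
```

```text
[ 0.56668903 -0.04511424] shift [ 0.8  0.7 16.8] turn world 0.1 -> tool wz -0.1 cur [ 0.5674 -0.0459  0.0468] yawY 80.3 tilt [ 0.001 -0.    -1.   ] q6 -1.60
```

View pics/x_c.png

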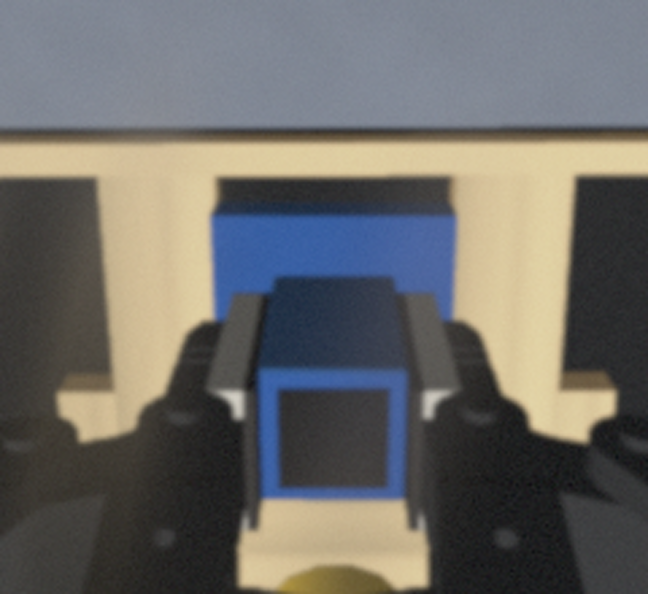

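```bash
python3 - <<'E'
from h import *
b=np.load("board.npy")
f=bot.grab_frame("wrist"); im=f["image"].astype(int); print(im[190:216,324].tolist())
print(im[212,270:380].tolist()[::1][:12])
T=lambda u,v,z: R.from_quat(bot.get_obs()["ee_rot"]).inv().apply(onz(f,(u,v),z)-bot.get_obs()["position"])*1000
for v in (195,195.6,196): print("pocket edge",v,T(324,v,.014).round(2),b2w(b,[0,0]))
for v,z in ((205.6,.0228),(208.9,.0308),): print("foot edge",v,T(324,v,z).round(2))
E
```

```text
[[221, 204, 160], [223, 206, 162], [221, 204, 161], [220, 202, 160], [206, 186, 148], [157, 143, 116], [95, 88, 74], [55, 55, 52], [46, 47, 48], [47, 47, 47], [47, 48, 48], [45, 46, 46], [46, 47, 49], [44, 44, 47], [45, 46, 55], [39, 47, 62], [41, 54, 70], [38, 50, 70], [35, 49, 75], [45, 66, 103], [53, 84, 137], [57, 92, 155], [59, 95, 162], [59, 96, 162], [60, 98, 163], [61, 98, 163]]
[[220, 202, 161], [221, 204, 162], [223, 206, 164], [221, 204, 162], [221, 206, 162], [219, 202, 161], [211, 192, 161], [177, 168, 161], [123, 130, 160], [81, 105, 162], [66, 99, 163], [63, 97, 162]]
pocket edge 195 [24.5   0.67 32.63] [ 0.5725 -0.0106]
pocket edge 195.6 [24.17  0.67 32.63] [ 0.5725 -0.0106]
pocket edge 196 [23.95  0.67 32.63] [ 0.5725 -0.0106]
foot edge 205.6 [21.42  0.65 23.83]
foot edge 208.9 [22.28  0.63 15.83]
```

{"op": "send_rows", "data": {"steps": [[[0, 0, 0, 0.9, 0.3, 0, -1], [0, 0, 0, 0, 0, 3, -1], [0, 0, 0, 0, 0, 4, -1], [0, 0, 0, 0, 0, 4, -1], [0, 0, 0, 0, 0, 4, -1], [0, 0, 0, 0, 0, 2, -1], [0, 0, 0, 0, 0, 0, -1], [0, 0, 0, 0, 0, 0, -1]]]}}

```text
time: 38.15
position: [0.5661, -0.0454, 0.0303]
ee_rot: [0.084, 0.996, -0.0, -0.0]
contact_force: [-3.5, -0.1, 11.6]
opening: 0.244
```

```bash
python3 - <<'E'
from h import *
b=np.load("board.npy")
f=bot.grab_frame("wrist"); 
tgt=b2w(b,[0,-.035]); print(tgt,move([*tgt,.03],80.44),bot.get_obs()["contact_force"].round(1))
cv2.imwrite("pics/y_c.png",cv2.resize(f["image"][130:350,200:440,::-1],None,fx=2.7,fy=2.7,interpolation=cv2.INTER_CUBIC))
E
```

```text
[ 0.56668903 -0.04511424] shift [-0.6  0.4  0.3] turn world 0.1 -> tool wz -0.1 cur [ 0.5661 -0.0454  0.0303] yawY 80.3 tilt [-0. -0. -1.] q6 -1.60 [-4.6  1.  10.7]
```

View pics/y_c.png

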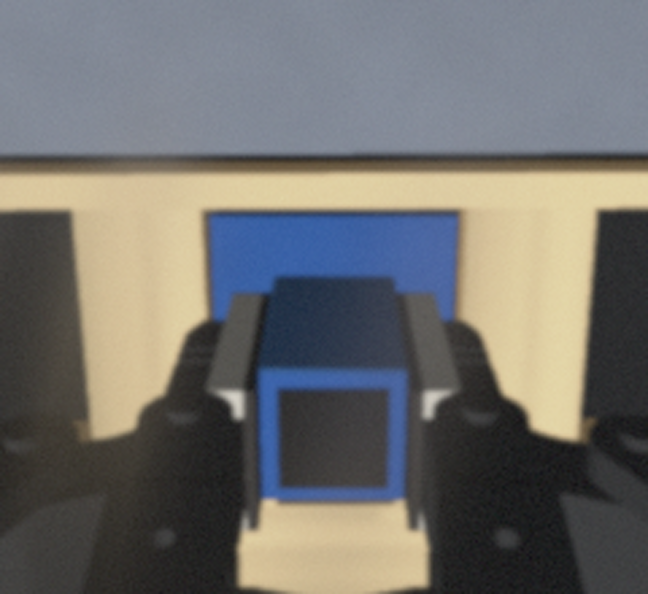

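{"op": "send_rows", "data": {"steps": [[[0, 0, 0, 0, 0, 0, 0.1], [0, 0, 0, 0, 0, 0, 0.2], [0, 0, 0, 0, 0, 0, 0.2], [0, 0, 0, 0, 0, -20, 0.2], [0, 0, 0, 0, 0, -50, 0.2], [0, 0, 0, 0, 0, -60, 0.2], [0, 0, 0, 21.4, 43, 0, 0.2], [0, 0, 0, 21.4, 43, 0, 0.2], [0, 0, 0, 21.4, 43, 0, 0.2], [0, 0, 0, 21.4, 43, 0, 0.2], [0, 0, 0, 21.4, 43, 0, 0.2], [0, 0, 0, 21.4, 43, 0, 0.2], [0, 0, 0, 21.4, 43, 0, 0.2], [0, 0, 0, 21.4, 43, 0, 0.2], [0, 0, 0, 0, 0, 0, 0.2], [0, 0, 0, 0, 0, 0, 0.2]]]}}

```text
time: 40.2
position: [0.4552, 0.3221, 0.159]
ee_rot: [0.084, 0.996, -0.0, -0.0]
contact_force: [0.3, 0.0, -0.1]
opening: 0.602
```

```bash
python3 - <<'E'
from h import *
f=bot.grab_frame("wrist"); save(f,"A_wrist")
p,c=fitfoot(f,[.4546,.3228,np.radians(-45)],draw="A_fit"); print(p,np.degrees(p[2]),c)
print(move([*p[:2],.024],np.degrees(p[2])+90))
s=bot.grab_frame("side"); save(s,"A_side")
E
```

```text
[ 0.45264031  0.32810811 -0.74295007] -42.56790359137496 0.000390438741305843
shift [  3.8   6.  135.1] turn world -32.9 -> tool wz 32.9 cur [0.4555 0.3216 0.1591] yawY 80.3 tilt [-0.    -0.001 -1.   ] q6 -0.91
```

View pics/A_fit.png

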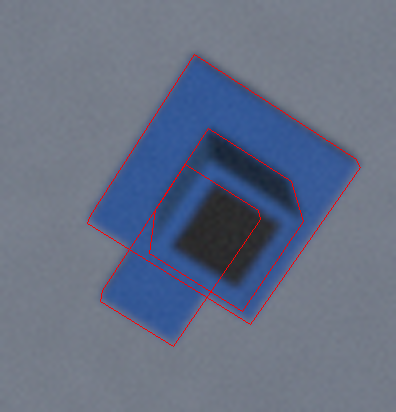

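View pics/A_wrist.png

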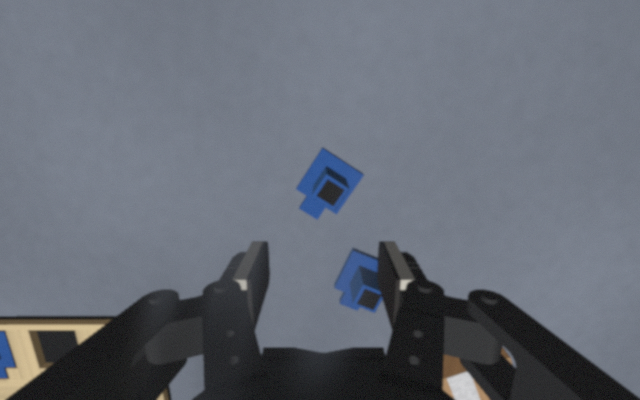

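View pics/A_side.png

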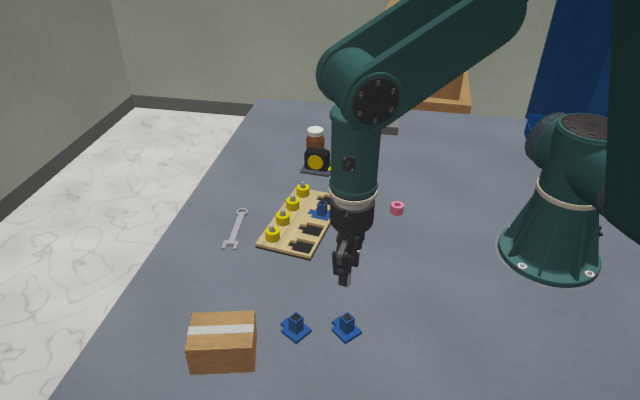

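{"op": "send_rows", "data": {"steps": [[[0, 0, 8.2, 0, 0, 0, 0.2], [0, 0, 8.2, 0, 0, 20, 0.2], [0, 0, 8.2, 0, 0, 20, 0.2], [0, 0, 8.3, 0, 0, 0, 0.2], [0, 0, 0, 6.5, 2.8, 20, 0.2], [0, 0, 0, 0, 0, 20, 0.2], [0, 0, 0, 0, 0, 0, 0.2], [0, 0, 0, 0, 0, 0, 0.2]]]}}

```text
time: 41.3
position: [0.4532, 0.3284, 0.0798]
ee_rot: [0.364, 0.932, 0.0, 0.0]
contact_force: [0.3, -0.4, 0.1]
opening: 0.597
```

```bash
python3 - <<'E'
from h import *
f=bot.grab_frame("wrist"); save(f,"B_wrist")
p,c=fitfoot(f,[.4526,.3281,-.743],draw="B_fit"); print(p,np.degrees(p[2]),c)
print(move([*p[:2],.024],np.degrees(p[2])+90))
E
```

```text
[ 0.45289765  0.32776104 -0.74442522] -42.65242352533358 0.0022425814531743526
shift [-0.3 -1.  56.1] turn world -0.0 -> tool wz 0.0 cur [0.4533 0.3287 0.0801] yawY 47.4 tilt [ 0.001  0.    -1.   ] q6 -0.32
```

View pics/B_wrist.png

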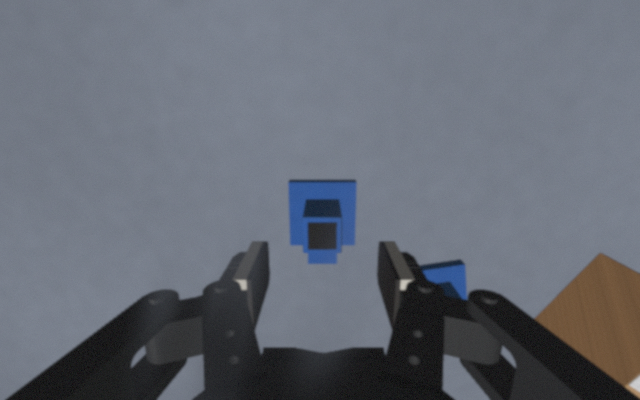

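{"op": "send_rows", "data": {"steps": [[[0, 0, 0, -0.3, -0.5, 20, 0.1], [0, 0, 0, 0, 0, 20, 0], [0, 0, 0, 0, 0, 16, 0], [0, 0, 0, 0, 0, 0, 0], [0, 0, 0, 0, 0, 0, -1], [0, 0, 0, 0, 0, 0, -1], [0, 0, 0, 0, 0, 0, -1], [0, 0, 0, 0, 0, 0, -1], [0, 0, 0, 0, 0, 0, -1], [0, 0, 0, 0, 0, 0, -1]]]}}

```text
time: 42.6
position: [0.4531, 0.3288, 0.0241]
ee_rot: [0.363, 0.932, 0.001, 0.001]
contact_force: [0.3, -0.2, 5.7]
opening: 0.249
```

```bash
python3 - <<'E'
from h import *
o=bot.get_obs(); print(o["opening"]*85,o["contact_force"].round(1))
f=bot.grab_frame("wrist"); save(f,"C_wrist")
b=np.load("board.npy"); t=b2w(b,[0,.035]); print(t)
print(move([*t,.1]))
y=np.radians(80.44); d=t-o["position"][:2]; print("after turn",1000*(d@[-np.sin(y),np.cos(y)]),1000*(d@[np.cos(y),np.sin(y)]))
E
```

```text
21.195742621775054 [ 0.3 -0.2  5.7]
[0.57831097 0.02391424]
shift [-298.6 -139.6  -76. ] cur [0.4531 0.3288 0.0241] yawY 47.4 tilt [ 0.001  0.001 -1.   ] q6 -0.32
after turn -174.12171149292593 -279.8477305326761
```

View pics/C_wrist.png

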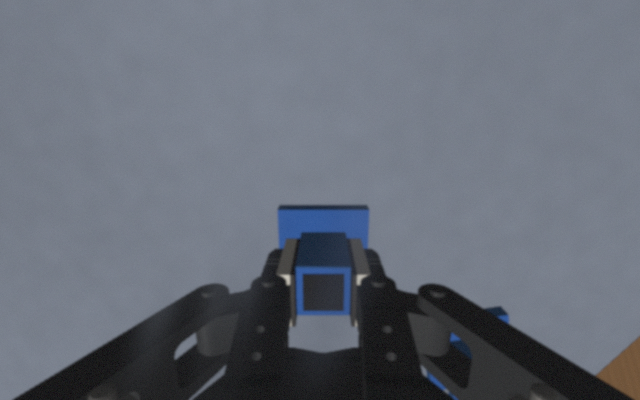

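{"op": "send_rows", "data": {"steps": [[[0, 0, 0, 0, 0, -30, -1], [0, 0, -8.3, 0, 0, -30, -1], [0, 0, -8.3, 0, 0, -15, -1], [0, 0, -8.2, 0, 0, 0, -1], [0, 0, -8.2, 0, 0, 0, -1], [0, 0, 0, -24.9, -40, 0, -1], [0, 0, 0, -24.9, -40, 0, -1], [0, 0, 0, -24.9, -40, 0, -1], [0, 0, 0, -24.9, -40, 0, -1], [0, 0, 0, -24.9, -40, 0, -1], [0, 0, 0, -24.9, -40, 0, -1], [0, 0, 0, -24.9, -40, 0, -1], [0, 0, 0, 0, 0, 20, -1], [0, 0, 0, 0, 0, 20, -1], [0, 0, 0, 0, 0, 10, -1], [0, 0, 0, 0, 0, 0, -1], [0, 0, 0, 0, 0, 0, -1], [0, 0, 0, 0, 0, 0, -1], [0, 0, 0, 0, 0, 0, -1]]]}}

```text
time: 45.02
position: [0.578, 0.0233, 0.0489]
ee_rot: [0.083, 0.997, -0.0, 0.001]
contact_force: [0.2, -0.0, -2.1]
opening: 0.249
```

```bash
cat >> h.py <<'E'
def place(k,name):
    b=np.load("board.npy"); f=bot.grab_frame("wrist"); t=b2w(b,[0,.07*k]); o=bot.get_obs()
    print(t.round(4),move([*t,.030],80.44),o["contact_force"].round(1),o["opening"]*85)
    bb,c,_=fitboard(f,b,ks=[q for q in (-1.5,-.5,.5,1.5) if q in (1.5,-1.5) and q!=k])
    print("board refit",bb,c)
    cv2.imwrite(f"pics/{name}.png",cv2.resize(f["image"][130:350,200:440,::-1],None,fx=2.7,fy=2.7,interpolation=cv2.INTER_CUBIC))
    r=R.from_quat(o["ee_rot"]); T=lambda u,v,z: r.inv().apply(onz(f,(u,v),z)-o["position"])*1000
    col=f["image"][170:235,324].astype(int)
    lum=col.sum(1); i=np.where((lum[:-1]>=300)&(lum[1:]<300))[0]
    bl=col[:,2]; j=np.where((bl[:-1]<110)&(bl[1:]>=110)&(col[1:,0]<90))[0]
    if len(i): v=170+i[-1]+(lum[i[-1]]-300)/(lum[i[-1]]-lum[i[-1]+1]); print("pocket edge row %.1f -> pocket centre tool x %.2f"%(v,T(324,v,.014)[0]-23.5))
    if len(j): v=170+j[-1]+(110-bl[j[-1]])/(bl[j[-1]+1]-bl[j[-1]]); print("foot edge row %.1f -> foot axis tool x %.2f"%(v,T(324,v,o["position"][2]-.016)[0]-22))
E
python3 - <<'E'
from h import *
place(.5,"D_c")
E
```

```text
[0.5783 0.0239] shift [-0.3  0.7 18.8] turn world 0.0 -> tool wz -0.0 cur [0.5779 0.0233 0.0488] yawY 80.4 tilt [ 0.001 -0.    -1.   ] q6 -1.48 [-0.2  0.1 -2.3] 20.96072165072453
board refit [ 0.57274411 -0.01100941 -0.16645378] 0.1371055245399475
pocket edge row 230.2 -> pocket centre tool x -19.69
foot edge row 209.1 -> foot axis tool x 0.14
```

View pics/D_c.png

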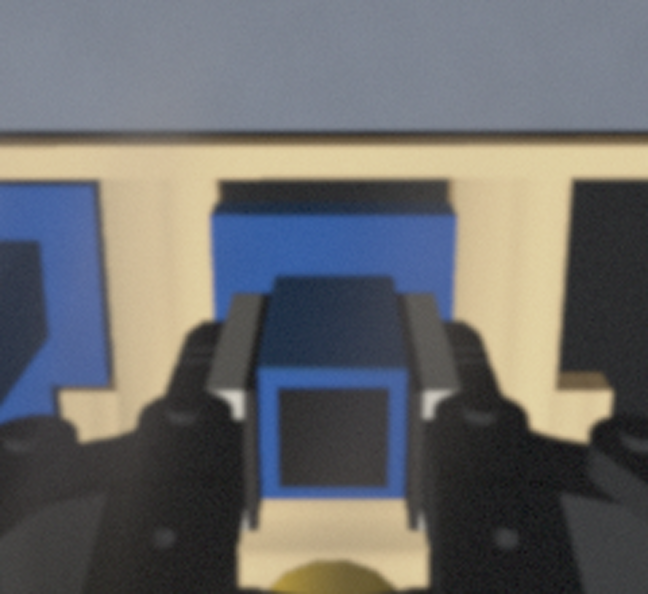

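{"op": "send_rows", "data": {"steps": [[[0, 0, 0, -0.2, 0.3, 2, -1], [0, 0, 0, 0, 0, 4, -1], [0, 0, 0, 0, 0, 4, -1], [0, 0, 0, 0, 0, 4, -1], [0, 0, 0, 0, 0, 3, -1], [0, 0, 0, 0, 0, 2, -1], [0, 0, 0, 0, 0, 0, -1], [0, 0, 0, 0, 0, 0, -1]]]}}

```text
time: 46.08
position: [0.5777, 0.0235, 0.0301]
ee_rot: [0.084, 0.997, -0.0, -0.0]
contact_force: [-2.9, -0.2, 6.8]
opening: 0.25
```

```bash
python3 - <<'E'
from h import *
place(.5,"E_c")
E
```

```text
[0.5783 0.0239] shift [-0.6  0.5  0.1] turn world 0.0 -> tool wz -0.0 cur [0.5776 0.0235 0.0301] yawY 80.4 tilt [-0. -0. -1.] q6 -1.48 [-2.   0.2  6.2] 20.830020691504426
board refit [ 0.5729428  -0.0109441  -0.16845343] 0.19296419620513916
pocket edge row 230.8 -> pocket centre tool x -12.40
foot edge row 208.9 -> foot axis tool x 0.35
```

View pics/E_c.png

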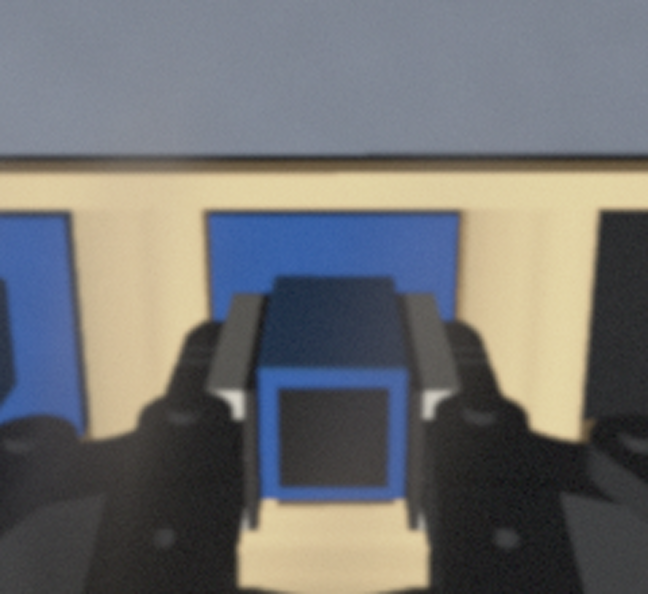

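{"op": "send_rows", "data": {"steps": [[[0, 0, 0, 0, 0, 0, 0.1], [0, 0, 0, 0, 0, 0, 0.2], [0, 0, 0, 0, 0, 0, 0.2], [0, 0, 0, 0, 0, -20, 0.2], [0, 0, 0, 0, 0, -50, 0.2], [0, 0, 0, 0, 0, -60, 0.2], [0, 0, 0, 12.7, 51.5, 0, 0.2], [0, 0, 0, 12.7, 51.5, 0, 0.2], [0, 0, 0, 12.7, 51.5, 0, 0.2], [0, 0, 0, 12.7, 51.5, 0, 0.2], [0, 0, 0, 12.7, 51.5, 0, 0.2], [0, 0, 0, 12.7, 51.5, 0, 0.2], [0, 0, 0, 0, 0, 0, 0.2], [0, 0, 0, 0, 0, 0, 0.2]]]}}

```text
time: 47.88
position: [0.5539, 0.3405, 0.1589]
ee_rot: [0.083, 0.997, -0.001, -0.0]
contact_force: [-0.8, 0.5, -1.1]
opening: 0.6
```

```bash
python3 - <<'E'
from h import *
f=bot.grab_frame("wrist"); save(f,"F_wrist"); np.save("F.npy",f)
p,c=fitfoot(f,[.552,.345,np.radians(-30)],draw="F_fit"); print(p,np.degrees(p[2]),c)
print(move([*p[:2],.024],np.degrees(p[2])+90))
y=p[2]+np.pi/2; d=p[:2]-bot.get_obs()["position"][:2]; print("after turn",1000*(d@[-np.sin(y),np.cos(y)]),1000*(d@[np.cos(y),np.sin(y)]))
s=bot.grab_frame("side"); save(s,"F_side")
E
```

```text
[ 0.55279646  0.34576247 -0.58417768] -33.47091558197119 0.0007469919510185719
shift [  2.1   5.8 134.9] turn world -23.9 -> tool wz 23.9 cur [0.554  0.3399 0.1589] yawY 80.4 tilt [-0.001 -0.001 -1.   ] q6 -0.96
after turn 4.257838312472717 4.2531057447139275
```

View pics/F_fit.png

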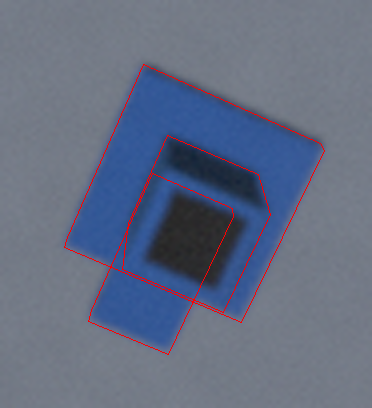

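View pics/F_wrist.png

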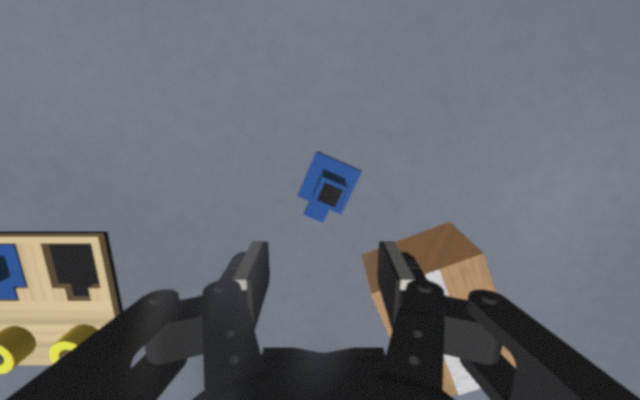

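View pics/F_side.png

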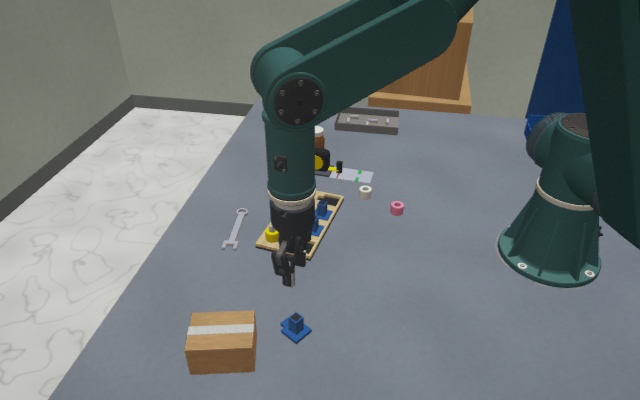

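```bash
python3 - <<'E'
from h import *
f=np.load("F.npy",allow_pickle=True).item()
p=np.array([.5528,.3458]); y=np.radians(56.5); X=np.array([-np.sin(y),np.cos(y)]);Y=np.array([np.cos(y),np.sin(y)])
for uv,z in (((362,255),.07),((483,254),.07),((450,222),0)):
    w=onz(f,uv,z)[:2]; print(w.round(3),"rel tool x,y mm",((w-p)@X*1000).round(),((w-p)@Y*1000).round())
E
```

```text
[0.595 0.363] rel tool x,y mm -26.0 38.0
[0.609 0.452] rel tool x,y mm 11.0 120.0
[0.61  0.453] rel tool x,y mm 12.0 121.0
```

{"op": "send_rows", "data": {"steps": [[[0, 0, 8, 0, 0, 0, 0], [0, 0, 8, 0, 0, 20, 0], [0, 0, 7.9, 0, 0, 20, -0.1], [0, 0, 0, 4.2, 4.2, 20, -0.1], [0, 0, 0, 0, 0, 20, -0.1], [0, 0, 0, 0, 0, 0, -0.1], [0, 0, 0, 0, 0, 0, -0.1]]]}}

```text
time: 48.85
position: [0.5534, 0.3466, 0.0797]
ee_rot: [0.288, 0.958, 0.0, 0.0]
contact_force: [0.5, 0.4, 0.8]
opening: 0.451
```

```bash
python3 - <<'E'
from h import *
f=bot.grab_frame("wrist"); save(f,"G_wrist")
p,c=fitfoot(f,[.5528,.3458,-.584],draw="G_fit"); print(p,np.degrees(p[2]),c)
print(move([*p[:2],.024],np.degrees(p[2])+90))
E
```

```text
[ 0.55298165  0.34551089 -0.58073154] -33.27346632205537 0.0019971791189163923
shift [-0.1 -1.6 56.1] turn world 0.2 -> tool wz -0.2 cur [0.5537 0.3469 0.0801] yawY 56.5 tilt [ 0.001  0.001 -1.   ] q6 -0.53
```

View pics/G_wrist.png

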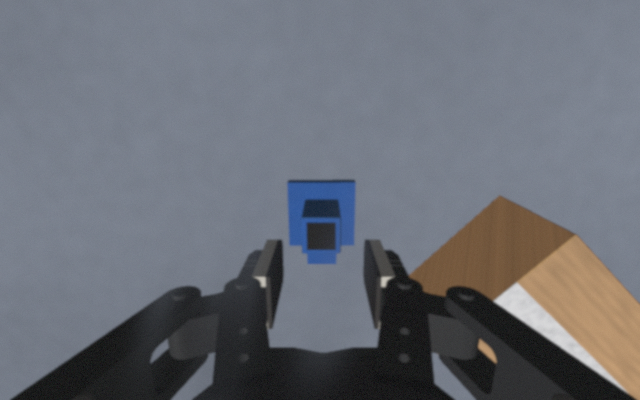

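{"op": "send_rows", "data": {"steps": [[[0, 0, 0, 0, -1, 14, -0.1], [0, 0, 0, 0, 0, 14, -0.1], [0, 0, 0, 0, 0, 14, -0.1], [0, 0, 0, 0, 0, 0, -0.1]]]}}

```text
time: 49.4
position: [0.5511, 0.3452, 0.0353]
ee_rot: [0.288, 0.958, -0.001, -0.001]
contact_force: [0.0, 0.3, 0.1]
opening: 0.448
```

```bash
python3 - <<'E'
from h import *
f=bot.grab_frame("wrist"); save(f,"H_wrist")
print(move([.553,.3456,.024],56.6),bot.get_obs()["contact_force"])
f=bot.grab_frame("side"); cv2.imwrite("pics/H_side.png",cv2.resize(f["image"][260:390,170:340,::-1],None,fx=4.4,fy=4.4,interpolation=cv2.INTER_CUBIC))
E
```

```text
shift [-1.   0.7 12.2] turn world 0.1 -> tool wz -0.1 cur [0.5518 0.3456 0.0362] yawY 56.5 tilt [-0.002 -0.001 -1.   ] q6 -0.53 [ 0.35606643 -0.42138286  0.3589221 ]
```

View pics/H_wrist.png

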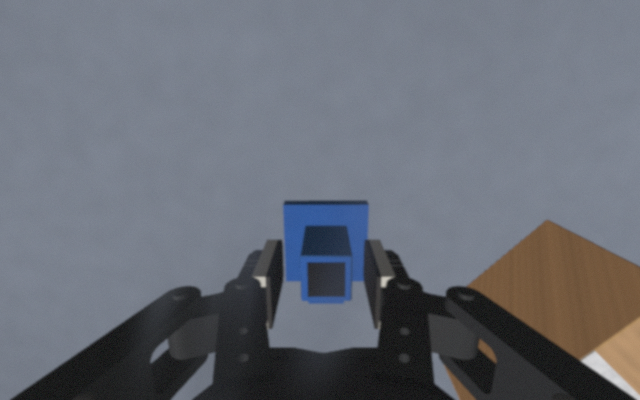

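View pics/H_side.png

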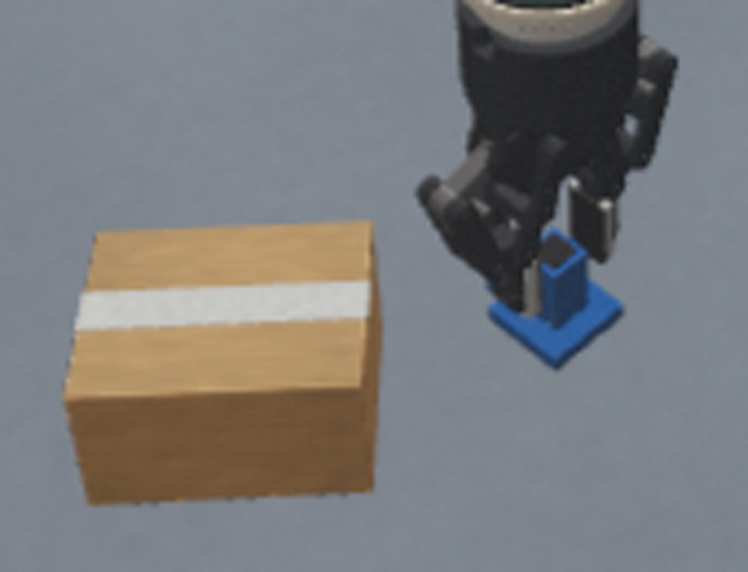

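{"op": "send_rows", "data": {"steps": [[[0, 0, 0, 0, 0.3, 12, -0.1], [0, 0, 0, 0, 0, 1.5, -0.1], [0, 0, 0, 0, 0, 0, -0.1], [0, 0, 0, 0, 0, 0, -1], [0, 0, 0, 0, 0, 0, -1], [0, 0, 0, 0, 0, 0, -1], [0, 0, 0, 0, 0, 0, -1], [0, 0, 0, 0, 0, 0, -1]]]}}

```text
time: 50.5
position: [0.5529, 0.3463, 0.0241]
ee_rot: [0.288, 0.958, 0.0, 0.0]
contact_force: [0.2, -0.3, 3.6]
opening: 0.251
```

```bash
python3 - <<'E'
from h import *
o=bot.get_obs(); print(o["opening"]*85,o["contact_force"].round(1))
f=bot.grab_frame("wrist"); save(f,"I_wrist")
b=np.load("board.npy"); t=b2w(b,[0,.105]); print(t)
print(move([*t,.1],80.44))
y=np.radians(80.44); d=t-o["position"][:2]; print("after turn",1000*(d@[-np.sin(y),np.cos(y)]),1000*(d@[np.cos(y),np.sin(y)]))
E
```

```text
21.36927742908692 [ 0.2 -0.3  3.6]
[0.5899329  0.09294272]
shift [-170.7 -190.9  -75.9] turn world 23.9 -> tool wz -23.9 cur [0.553  0.3463 0.0241] yawY 56.5 tilt [ 0.001  0.    -1.   ] q6 -0.53
after turn -78.56420519502618 -243.6967000854765
```

View pics/I_wrist.png

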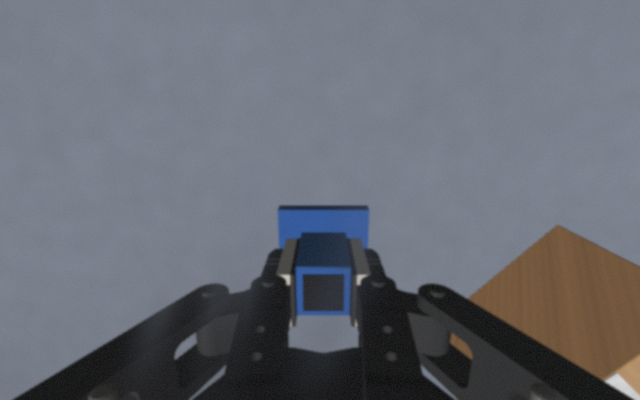

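{"op": "send_rows", "data": {"steps": [[[0, 0, 0, 0, 0, -35, -1], [0, 0, 0, 0, 0, -40, -1], [0, 0, -8, 0, 0, 0, -1], [0, 0, -8, 0, 0, 0, -1], [0, 0, -7.9, 0, 0, 0, -1], [0, 0, 0, -13.1, -40.6, 0, -1], [0, 0, 0, -13.1, -40.6, 0, -1], [0, 0, 0, -13.1, -40.6, 0, -1], [0, 0, 0, -13.1, -40.6, 0, -1], [0, 0, 0, -13.1, -40.6, 0, -1], [0, 0, 0, -13.1, -40.6, 0, -1], [0, 0, 0, 0, 0, 20, -1], [0, 0, 0, 0, 0, 20, -1], [0, 0, 0, 0, 0, 10, -1], [0, 0, 0, 0, 0, 0, -1], [0, 0, 0, 0, 0, 0, -1], [0, 0, 0, 0, 0, 0, -1], [0, 0, 0, 0, 0, 0, -1]]]}}

```text
time: 52.8
position: [0.5899, 0.0929, 0.0494]
ee_rot: [0.084, 0.997, 0.0, 0.001]
contact_force: [0.1, 0.6, -1.2]
opening: 0.249
```

```bash
python3 - <<'E'
from h import *
place(1.5,"J_c")
E
```

```text
[0.5899 0.0929] shift [-0.1  0.  19.3] turn world 0.0 -> tool wz -0.0 cur [0.5898 0.0929 0.0493] yawY 80.4 tilt [ 0.001 -0.    -1.   ] q6 -1.36 [ 0.3  0.7 -0.5] 20.96070214229782
board refit [ 0.57959568 -0.00444304 -0.17340407] 0.05331769585609436
pocket edge row 230.0 -> pocket centre tool x -19.75
foot edge row 209.3 -> foot axis tool x 0.01
```

View pics/J_c.png

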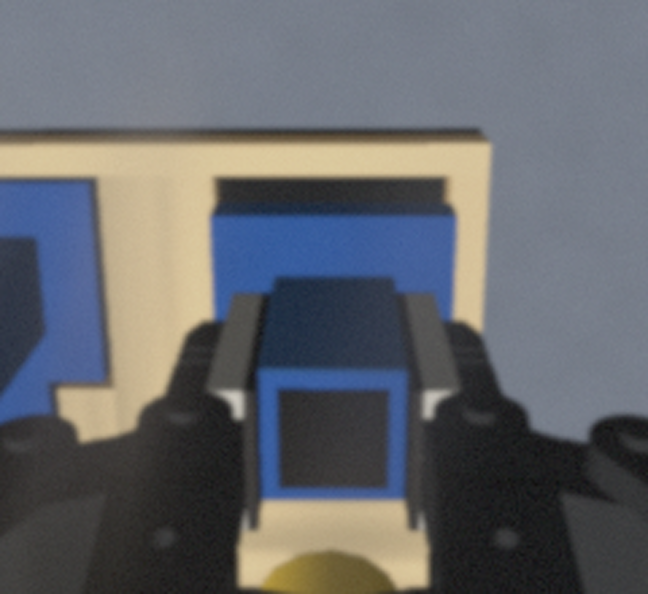

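{"op": "send_rows", "data": {"steps": [[[0, 0, 0, 0, -0.3, 2, -1], [0, 0, 0, 0, 0, 4, -1], [0, 0, 0, 0, 0, 4, -1], [0, 0, 0, 0, 0, 4, -1], [0, 0, 0, 0, 0, 3, -1], [0, 0, 0, 0, 0, 2.4, -1], [0, 0, 0, 0, 0, 0, -1], [0, 0, 0, 0, 0, 0, -1]]]}}

```text
time: 53.85
position: [0.5893, 0.0925, 0.0301]
ee_rot: [0.084, 0.997, -0.0, -0.0]
contact_force: [-2.7, -0.4, 6.5]
opening: 0.247
```

```bash
python3 - <<'E'
from h import *
place(1.5,"K_c")
E
```

```text
[0.5899 0.0929] shift [-0.5  0.5  0.1] turn world 0.0 -> tool wz -0.0 cur [0.5894 0.0925 0.0301] yawY 80.4 tilt [-0. -0. -1.] q6 -1.36 [-3.2  0.1  6.7] 21.05409722205157
board refit [ 0.5725 -0.0106 -0.1668] 0.2135355919599533
pocket edge row 230.6 -> pocket centre tool x -12.28
foot edge row 209.3 -> foot axis tool x 0.20
```

View pics/K_c.png

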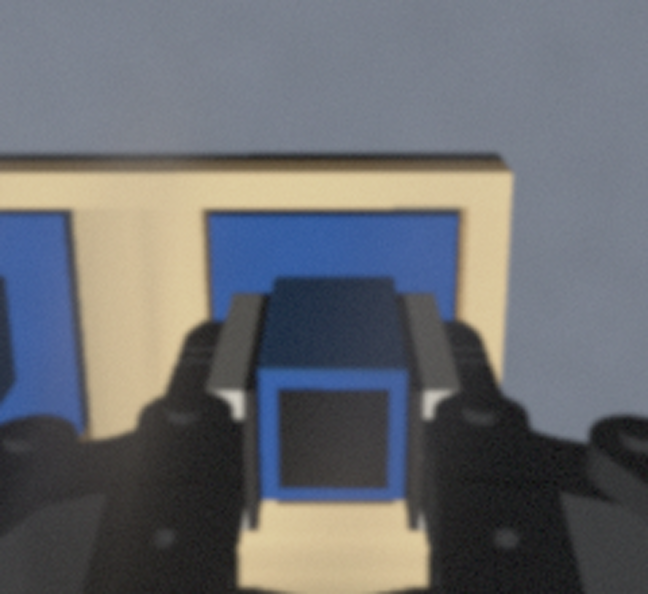

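{"op": "send_rows", "data": {"steps": [[[0, 0, 0, 0, 0, 0, 0.1], [0, 0, 0, 0, 0, 0, 0.2], [0, 0, 0, 0, 0, 0, 0.2], [0, 0, 0, 0, 0, -20, 0.2], [0, 0, 0, 0, 0, -50, 0.2], [0, 0, 0, 0, 0, -60, 0.2], [0, 0, 0, 0, -35, -40, 0.2], [0, 0, 0, 0, -35, -40, 0.2], [0, 0, 0, 0, -35, 0, 0.2], [0, 0, 0, 0, 0, 0, 0.2], [0, 0, 0, 0, 0, 0, 0.2], [0, 0, 0, 0, 0, 0, 0.2]]]}}

```text
time: 55.4
position: [0.5718, -0.01, 0.2388]
ee_rot: [0.083, 0.997, 0.0, -0.001]
contact_force: [0.1, 0.7, 0.5]
opening: 0.598
```

```bash
python3 - <<'E'
from h import *
b=np.load("board.npy")
f=bot.grab_frame("wrist"); save(f,"L_wrist"); np.save("L.npy",f)
for k in (-.5,.5,1.5):
    t=b2w(b,[0,.07*k]); p,c=fitfoot(f,[*t,b[2]],z0=.006,draw=f"L_f{k}"); d=p[:2]-t
    print(k,(d*1000).round(1),np.degrees(p[2]-b[2]).round(1),c)
for k in (-1.5,-.5,.5,1.5):
    t=b2w(b,[.082,.07*k])
    try: r=fitsleeve(f,t,z0=.014); print("sleeve",k,((r[0]-t)*1000).round(1),r[1:])
    except Exception as e: print(e)
s=bot.grab_frame("side"); save(s,"L_side"); cv2.imwrite("pics/L_sc.png",cv2.resize(s["image"][140:270,230:400,::-1],None,fx=4.4,fy=4.4,interpolation=cv2.INTER_CUBIC))
t=bot.grab_frame("top"); save(t,"L_top")
E
```

```text
-0.5 [-0.2  0.1] -0.6 0.00310308113694191
0.5 [-0.6 -0.3] 0.1 0.0037462192121893167
1.5 [-0.4  0. ] 0.9 0.010684378445148468
sleeve -1.5 [ 0.2 -3.1] (705.0, 1075)
sleeve -0.5 [ 2.6 -1.7] (811.0, 1016)
sleeve 0.5 [ 1.1 -1.2] (846.0, 1015)
sleeve 1.5 [-2.  -0.5] (885.0, 1071)
```

View pics/L_wrist.png

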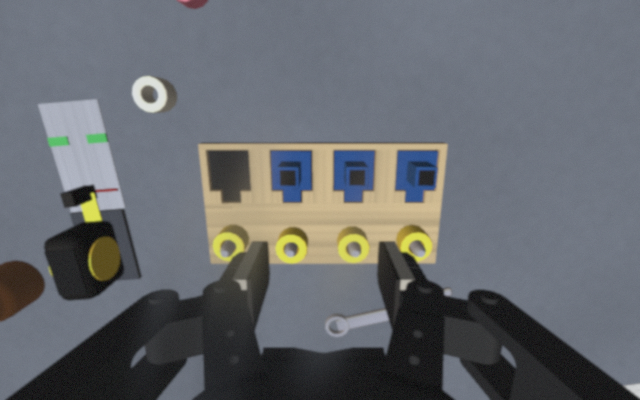

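View pics/L_sc.png

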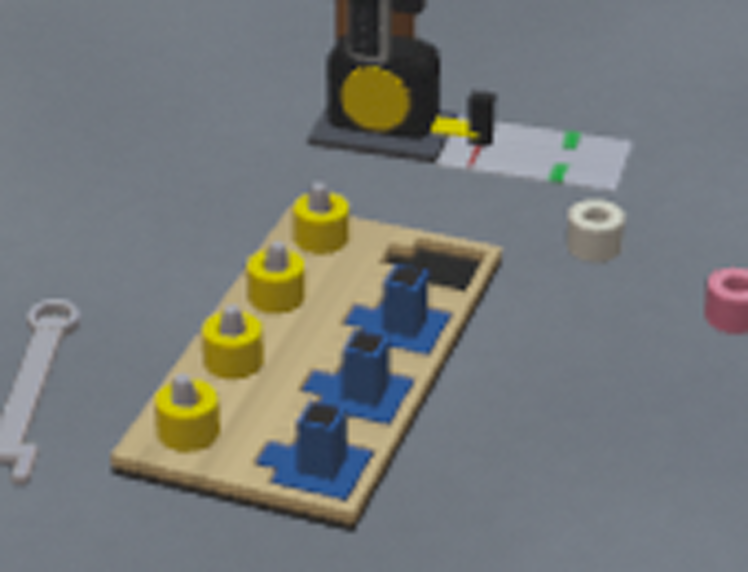

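View pics/L_top.png

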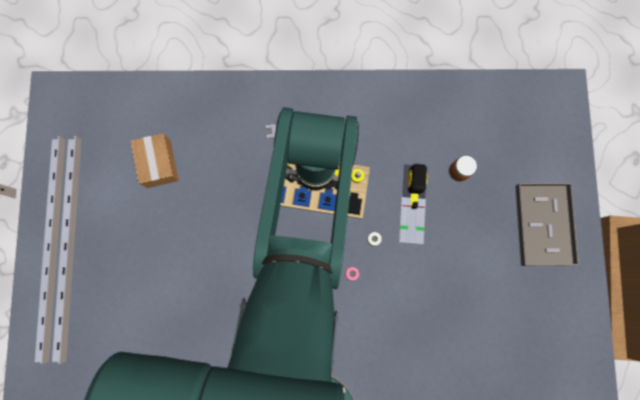

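View pics/L_side.png

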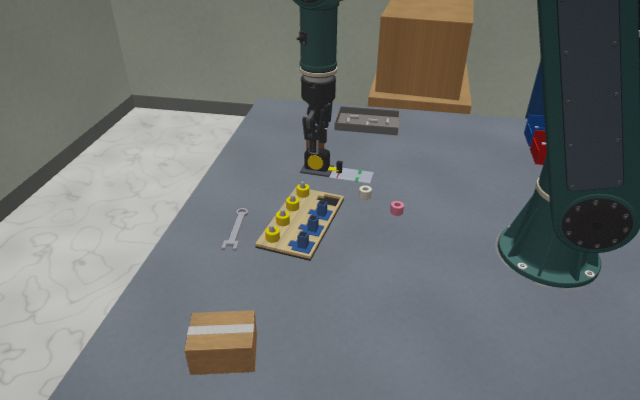

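```bash
python3 - <<'E'
from h import *
o=bot.get_obs(); print(o["time"],o["contact_force"].round(1)); print(bot.hand_in())
E
```

```text
55.55 [-0.3 -0.3 -0.5]
the job is handed in; nothing more can be done
None
```

The shelf-fixing kit is made up and handed in at 55.6 s of the 210 s allowed. No verdict was reported.

- **Tape measure:** I drew the blade about 60 mm, checked in the wrist picture that the red pointer was in the green band, and held it there for over a second. I then let go, and the later pictures show it back at its resting place.
- **Feet:** All three blue feet on the bench are in pockets of their own. My last picture fit put them within 1 mm and 1° of the pocket centres and looking flush. Each was let go with the fingers within about 0.3 mm of the seated height.
- **Sleeves:** All four yellow sleeves are down on posts of their own, and each bottomed out at the expected height. My last picture fit put them 1 to 3 mm off the posts, more than the 1.5 mm of play allows. I put that down to the posts and fingers covering part of the sleeves in that picture.
- **Left alone:** The carton, jar, wrench, and the white and pink rings were not touched. They look to be where they were in the views where they show.

At hand-in the gripper was open and clear of the board, with the measured force on the tool within 1 N of zero.

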